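# Set the length stop and hold a glass rod in the vee for scoring

### The job

Take the red-handled spring clamp off the kiln's front rim and let it bite onto the scoring cradle's stop rail, square over the white band and all the way down, as the length stop. Then lay the green glass rod in the cradle's two vee blocks with its end against the clamp, and press it down firmly onto both faces of the vee, about 10 newtons and never so hard that the glass chips; finish while still holding it pressed there, ready to be scored. Leave everything else on the bench where it is.

Things in the scene. Friction and masses are not known exactly. Their poses are not given: they have to be found in the camera images.
- clamp: Steel spring clamp with two red handle sleeves, upright: handles up (+z), jaws down. 24 mm wide along its own x, 0.13 kg. Origin on the hinge pin; handles and jaws move along y; half a turn about z looks the same. Starts biting the kiln's front rim. Its flat sides at x = -12 and +12 mm are what a rod butts against.
- clamp_grip (a point): Midway between the two handles, 37 mm above the pin; axes as the clamp's. At rest the handles splay: over their outer faces about 44 mm wide at 20 mm above the pin, 58 mm at their tops, 51 mm above it. Fully squeezed (about 10 N on each, then a solid stop) they are parallel, 34 mm over their outer faces, sleeves from 22 to 56 mm above the pin.
- clamp_throat (a point): Middle of the throat between the jaws, 14 mm below the pin; it stops the clamp from going lower, so fully down the pin is 14 to 15 mm above the edge it bites. The jaws reach 37 mm below the pin; 6 mm apart at rest on a 6 mm edge, fully squeezed they gape about 13 mm near the throat and 21 mm at the tips.
- jaw_a (a joint): How far each half of the clamp is swung open from its rest on a 6 mm edge (rad): 0 biting a 6 mm edge, 0.22 squeezed fully open. The other half mirrors it.
- kiln: Grey bench kiln, 280 x 280 mm, 186 mm tall over its pale firebrick lid, fixed; origin at the centre of its underside, z up. Its front (-x) steel jacket plate rises as an upright rim 6 mm thick along the kiln's y, top edge 200 mm above the bench, 280 mm long, with a free gap of about 32 mm between it and the lid.
- rim_front (a point): Middle of the top edge of the kiln's front rim, which runs along this point's y; x is across the plate.
- cradle: Scoring cradle, fixed: dark steel base 194 x 70 x 12 mm with two bright steel vee blocks in line (each 28 mm long, 60 wide, tops 54 mm above the bench; 90-degree vee, opening 36 mm wide) at x = -68 to -40 and 40 to 68 mm, and a free gap for fingers between. Origin at the bench, under the vee, midway between the blocks; x along the vee towards the stop rail, z up.
- rod_seat (a point): Centre of the green rod when it lies in the vee with its end against the clamp on the white band: 9 mm towards -x from the middle of the gap, 56 mm above the bench; x along the vee. The rod then overhangs the front block by 24 mm.
- vee_left: The two vee faces on the cradle's +y side (one on each block), sloping at 45 degrees; axes and origin as the cradle's.
- vee_right: The two vee faces on the cradle's -y side (one on each block); axes and origin as the cradle's.
- stop_rail: Upright dark steel plate 50 mm long (x), 6 mm thick (y), top edge 40 mm above the bench, standing on the cradle's base beyond the second vee block, in line with the vee; origin under its middle, at the bench. A white-painted band, 24 mm long like the clamp's width, marks the place of the stop.
- stop_mark (a point): Middle of the white band on the top edge of the stop rail; x along the rail. The clamp, fully down, has its pin 14 to 15 mm above this point. Fingers whose tips rise as they open drag the clamp up with them unless they let it close little by little and follow it down.
- rod: Green cast-glass rod, 28 mm in diameter, 166 mm long, 0.255 kg (varies by some 15 per cent); origin at its centre, x along it, either way round. Lying loose in the vee it centres itself. It starts in one of the two notches of the rod rest with its axis 48 mm above the bench.
- clear_rod: Pale clear-glass rod of the same size in the other notch, 80 mm beside the green one; to be left alone. Origin at its centre.
- rod_rest: Two pale firebrick bars across the rods, 160 mm long (y), 20 mm thick, 44 mm tall with 10 mm deep notches at y = -40 and +40 mm, centred at x = -45 and +45 mm, so a 70 mm gap is free between them under the middle of the rods. Fixed; origin under its centre.
- mandrel_holder: Squat round steel block, 72 mm across, 40 mm high, with six thin bead mandrels standing in it (125 mm over all), on the firebrick ledge; leave alone.
- cup: Blue enamel tin cup with a handle, 80 mm across, 75 mm high, on the firebrick ledge; leave alone.
- cullet_1: Frosted green glass chunk, about 40 mm, on the 32 mm high firebrick ledge; leave alone.
- cullet_2: Frosted green glass chunk, about 40 mm, on the firebrick ledge; leave alone.
- cullet_3: Frosted green glass chunk, about 40 mm, on the firebrick ledge; leave alone.
- marver: Graphite marver paddle with a wooden handle lying flat on the bench before the robot, 225 mm long, 60 mm wide, 16 mm high; leave alone.
- scorer: Brass hand scoring tool lying on the bench, 148 mm long, 12 mm thick; leave alone.
There are look-alikes about, which are no part of the job. Of the things that look like the clamp, the largest one is meant.

How it is judged:
By the outcome, as a careful person would: the job done as asked, in the order asked, and still so for the second after the job is handed in, while the arm keeps its last pose, push and grip.
It also fails if it takes over 72 s, if anything falls off the work surface, if the arm or the gripper's body presses on something with over 40 N, if the wrist force passes 120 N, or if a joint passes its speed limit or range.

### The arm

A 6-joint arm with a two-finger parallel gripper is mounted at the origin on the work surface. World frame = base frame: x ahead of the robot, y to its left, z up, the work surface at z = 0. Lengths are in m, angles in rad, forces in N, time in s.
With the tool pointing down it reaches from about 0.375 to 0.9 m from the base axis. Payload 3.1 kg.
Tool frame: the origin (TCP) lies midway between the tips of the shut fingers; the grasp point (between the pads) lies pinch_z behind it (pinch_z is the distance from the TCP to the grasp point, in m); y points along the fingers, z is the direction in which the jaws open and shut, and the axes are right-handed (so a half turn about y gives the same grasp; the last joint's range is limited). The gripper opens to 87 mm and grips with 3 to 60 N. Pads are 19 mm wide; open, the fingers measure 117 mm over their backs; the gripper's body (75 mm by 190 mm) begins 51 mm behind the grasp point.
Start: joints at [1.129, 0.527, 1.433, -0, 1.181, -0.178], TCP at [0.162, 0.604, 0.223] pointing down, gripper open.
Joint ranges: [-3.08, 3.08], [-0.75, 2.2], [0.22, 2.44], [-1.43, 4.57], [0, 2.65], [-2.85, 2.85]. Speed limits (rad/s): [2.79, 2.79, 3.14, 3.14, 3.14, 3.14].

### API

Orientations are given as a unit quaternion [x, y, z, w].
In Python, from rig import get_obs, camera, hand_in, pinch_z gives the robot as it stands. The module is installed in compiled form; this text tells all that it offers.
- The arm moves only by the tool arm_command, never from a script. Its argument "plan" is a list of rows, each a list of 2 entries, a list of its own where there are three numbers: the shift along the world's x, y, z in units of 25 mm (1.0 is 25 mm), then the turn about the world's z in units of 5 degrees (1.0 is 5 degrees). A call has 1 to 5 rows; each row is the pose to reach, as a shift and turn from the pose commanded when the call began; what a row does not reach only later rows make up. A row lasts 1/10 s, in which the tool goes at most 50 mm and 8.59 degrees, less where a joint would pass 70% of its speed; a pose out of reach is approached as far as the arm can. A call with a gripper value outside its range is refused whole. "fingers" is the opening, from -1 (shut) to 1 (fully open), set as the call begins (left out, the last holds). The fingers move at their own pace and stop on an object; "force" is the grip in N (left out, the last holds). Time passes only in rows, so rows that repeat a pose let the fingers close. It gives the time, the measured TCP pose, the force and the opening at its end, in the units of the state.
- get_obs(): the state, without advancing time (a new reading comes with each control period).
- camera(name): name is "scene" or "side" or "wrist"; returns a dict with "pixels" (420x560x3 uint8, red, green, blue), "camera_matrix" (3x3 intrinsics, pixels), "R" (3x3) and "t" (3): a world point X has camera coordinates R X + t. Camera axes: x right, y down, z forward; pixel columns grow to the right and rows downward; lengths in m; the calibration is good to about 2 mm. A picture is of the moment at which its call begins. There is no depth.
- hand_in(): hands the job in, once; it reports no verdict.
The state is a dict: "time": time; "q": joint angles; "joint_velocities": joint speeds; "joint_torque": joint torques, N m; "position": TCP position; "tool_rot": TCP orientation; "ft_force": force on the tool from outside, world axes, zero at the start; "moment": the same for the moment, N m; "grip_width": finger opening in m.
Only numpy, scipy, OpenCV 4.12 (cv2) and the standard library are available. Lean on these libraries where they do the work, as an engineer would, in place of code of your own. Each camera call takes 0.05 s, during which the arm holds its last target.

## Working session

There is one attempt and no reset: what is moved stays moved. The work goes in short steps, Python scripts to look and compute and a tool call to move; the robot and the scene stay as the last step left them, time stands still between calls to the robot, and variables do not carry over. Pictures are saved under pics/ and viewed, and the job is handed in when it is done.

Besides the shell and the picture viewer there is one more tool, called after "Call:" by a JSON object that holds its "op" and its "data". arm_command: Moves the arm, as the interface text tells. Its arguments: {"type":"object","properties":{"plan":{"type":"array"},"fingers":{"type":"number"},"force":{"type":"number"}},"required":["plan"]}

```bash
mkdir -p pics; ls
python3 - <<'E'
from rig import get_obs, camera, pinch_z
import cv2
o=get_obs()
print({k:(v if not hasattr(v,'round') else v) for k,v in o.items()}); print(pinch_z)
for n in ("scene","side","wrist"):
    c=camera(n); cv2.imwrite(f"pics/{n}0.png",c["pixels"][:,:,::-1])
    print(n,c["camera_matrix"],c["R"],c["t"])
E
```

```text
pics
{'time': 0.0, 'q': array([ 1.12948854e+00,  5.28447230e-01,  1.43390794e+00,  6.61261907e-06,
        1.18137105e+00, -1.78488974e-01]), 'joint_velocities': array([-0.00079142, -0.0006228 , -0.0023513 , -0.00218775,  0.00156191,
        0.00102857]), 'joint_torque': array([-6.64363452e-04, -4.40042996e+01, -1.76592672e+01,  6.32340624e-02,
        5.82202524e-02, -1.55832513e-04]), 'position': array([0.16202433, 0.60287945, 0.22158146]), 'tool_rot': array([ 0.70172747, -0.09288621,  0.09242201, -0.700292  ]), 'ft_force': array([-0.02553623,  0.51428316, -0.05623371]), 'moment': array([-0.00992986,  0.00280462,  0.00969405]), 'grip_width': 0.08708467193584002}
0.0187
scene [[457.83307405   0.         284.69412221]
 [  0.         457.83307405 197.27874327]
 [  0.           0.           1.        ]] [[-0.38429447  0.92320022 -0.00437118]
 [ 0.78823266  0.3256401  -0.52215687]
 [-0.48063191 -0.2041075  -0.85283826]] [ 0.20296865 -0.34554835  1.5281327 ]
side [[402.51609259   0.         272.87244212]
 [  0.         402.51609259 215.9131622 ]
 [  0.           0.           1.        ]] [[ 0.70758637 -0.70650237  0.01326412]
 [-0.41809438 -0.43372107 -0.79817487]
 [ 0.56966536  0.559232   -0.60227978]] [-0.37677963  0.37532396  0.88368654]
wrist [[319.47093785   0.         272.89557258]
 [  0.         319.47093785 206.60908255]
 [  0.           0.           1.        ]] [[ 2.59280124e-01  9.65802000e-01 -5.59496324e-04]
 [ 9.30882531e-01 -2.49751160e-01  2.66612212e-01]
 [ 2.57354873e-01 -6.96480727e-02 -9.63803723e-01]] [-0.62384719 -0.03214614  0.38939089]
```

View pics/scene0.png

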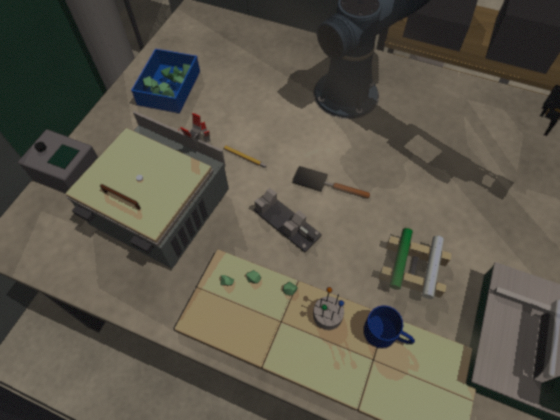

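View pics/side0.png

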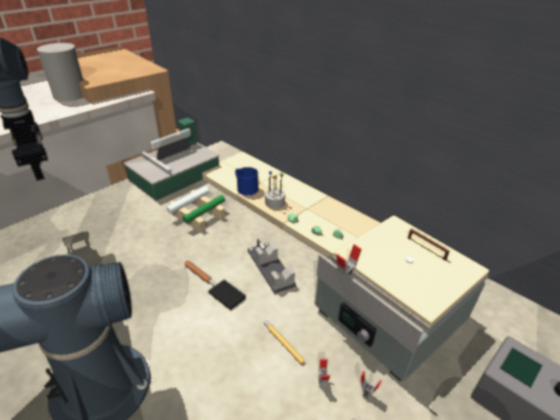

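View pics/wrist0.png

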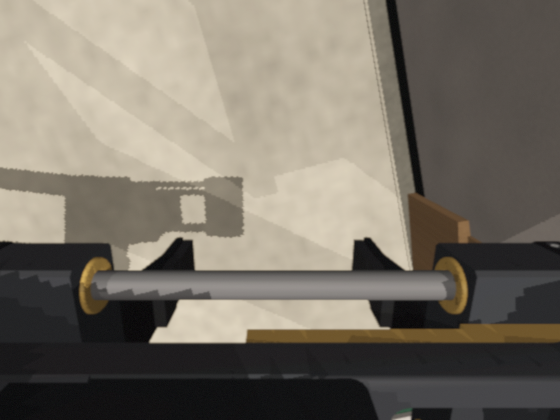

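The side view shows three red-handled clamps: one on the kiln rim at about (349,258) and two small ones on the bench at (323,370) and (370,385). I'll enlarge both views to confirm which is which.

```bash
cat > h.py <<'E'
import numpy as np, cv2
from rig import get_obs, camera, pinch_z
def cam(n,save=None):
    c=camera(n)
    if save: cv2.imwrite(f"pics/{save}.png",c["pixels"][:,:,::-1])
    return c
def ray(c,uv):
    d=np.linalg.inv(c["camera_matrix"])@np.array([uv[0],uv[1],1.]); R=c["R"]
    return -R.T@c["t"], R.T@d/np.linalg.norm(d)
def plane(c,uv,z):
    o,d=ray(c,uv); return o+d*(z-o[2])/d[2]
def tri(*prs):
    A=np.zeros((3,3));b=np.zeros(3);rs=[ray(c,uv) for c,uv in prs]
    for o,d in rs:
        P=np.eye(3)-np.outer(d,d);A+=P;b+=P@o
    X=np.linalg.solve(A,b)
    return X,[float(np.linalg.norm(np.cross(d,X-o))) for o,d in rs]
def proj(c,X):
    p=c["camera_matrix"]@(c["R"]@np.asarray(X,float)+c["t"]); return p[:2]/p[2]
def crop(c,x0,y0,x1,y1,s,name):
    im=c["pixels"][y0:y1,x0:x1,::-1]
    cv2.imwrite(f"pics/{name}.png",cv2.resize(im,None,fx=s,fy=s,interpolation=cv2.INTER_CUBIC))
E
python3 - <<'E'
from h import *
s=cam("scene");d=cam("side")
a=cv2.resize(s["pixels"][95:170,150:250,::-1],(400,300),interpolation=cv2.INTER_CUBIC)
b=cv2.resize(d["pixels"][235:410,290:400,::-1],(377,600),interpolation=cv2.INTER_CUBIC)
o=np.zeros((600,790,3),np.uint8);o[:300,:400]=a;o[:,405:405+377]=b
o[300:600,:400]=cv2.resize(s["pixels"][180:255,240:340,::-1],(400,300),interpolation=cv2.INTER_CUBIC)
cv2.imwrite("pics/red1.png",o)
def red(c):
    p=c["pixels"].astype(int);m=((p[:,:,0]>110)&(p[:,:,1]<70)&(p[:,:,2]<70)).astype(np.uint8)
    n,l,st,ce=cv2.connectedComponentsWithStats(m)
    for i in range(1,n):
        if st[i,4]>4: print(st[i],ce[i].round(1))
for n,c in(("s",s),("d",d)): print(n);red(c)
E
```

```text
s
[193 113   7   4   7] [196.  114.4]
[181 127   7   4   8] [183.6 128.6]
d
[ 0  0  9 10 48] [3.9 4.5]
[11  0  6  9 30] [12.9  3. ]
[26  1  2  5  7] [26.7  2.6]
[51  0  8  4 17] [54.4  1.2]
[120   2   6   7  26] [122.9   4.4]
[114   5   7   4  12] [116.9   6.3]
[98  6  4  7 19] [99.7  9.3]
[84  9  6  5 18] [86.2 10.7]
[ 11  11  38  14 225] [29.3 17.2]
[68 14  5  3 13] [70. 15.]
[130  20   3   3   5] [130.8  21. ]
[59 24  6  3  8] [62. 25.]
[39 28  3  3  7] [39.7 29.1]
[64 30  5  4 12] [65.6 31.6]
[12 35  3  3  5] [12.8 36. ]
[ 75  36  22  10 113] [85.1 41.1]
[30 47  6  8 28] [32.3 51. ]
[144  52   7   7  25] [147.   55.5]
[28 60 13 11 68] [33.4 64.8]
[351 246   9  14  81] [355.  252.6]
[337 256   9   9  20] [340.9 259.4]
[321 360   5   8  38] [323.  363.5]
[321 375   8   5  27] [324.5 377.4]
[362 375   2   8  15] [362.5 378.3]
```

View pics/red1.png

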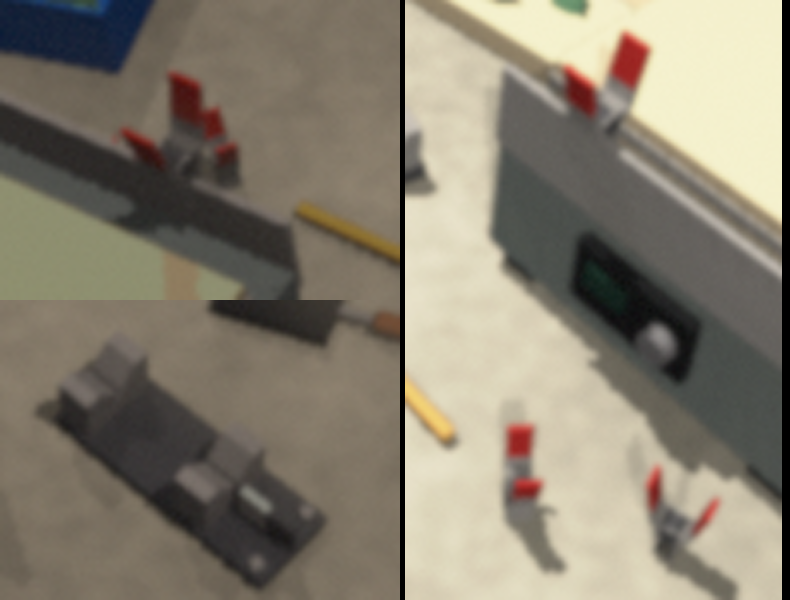

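The largest red-handled clamp is the one on the rim, at scene (190,125) and side (348,257). The two on the bench, at side (323,370) and (370,385), are about half that size. It matches the text both by place and by size. Next I'll take rough triangulations.

Run:
```python
from h import *
s=cam("scene");d=cam("side")
crop(s,125,95,235,175,7,"s_rim"); crop(d,305,235,405,310,7.5,"d_rim")
crop(s,240,180,335,255,8,"s_cr"); crop(d,235,230,310,300,8,"d_cr")
X=tri((s,(196,117.5)),(d,(341,261)));print("front handle",X)
X=tri((s,(185,131)),(d,(355,252)));print("back handle",X)
def g(c):
    h=cv2.cvtColor(c["pixels"],cv2.COLOR_RGB2HSV);m=cv2.inRange(h,(45,120,50),(80,255,255))
    n,l,st,ce=cv2.connectedComponentsWithStats(m)
    i=max([i for i in range(1,n)],key=lambda i:st[i,4] if (st[i,0]>150 and st[i,0]<450 and st[i,1]>100) else 0)
    print(st[i],ce[i]);r=cv2.minAreaRect(np.argwhere(l==i)[:,::-1].astype(np.float32));print(cv2.boxPoints(r));return r[0]
a=g(s);b=g(d)
print(tri((s,a),(d,b)))
```

```text
front handle (array([ 0.46352723, -0.26626053,  0.25341168]), [0.0005382023963975309, 0.0005382023963974317])
back handle (array([ 0.51041916, -0.27025976,  0.25175729]), [0.0007933092812892771, 0.0007933092812893089])
[398 229  14  45 315] [403.93650794 248.76507937]
[[395.47998 272.36002]
 [403.544   228.00801]
 [411.64    229.48001]
 [403.576   273.83203]]
[184 196  40  26 239] [202.90794979 208.84100418]
[[182.83939 217.01036]
 [220.76685 194.886  ]
 [223.81348 200.10881]
 [185.88602 222.23317]]
(array([0.5200053 , 0.31921009, 0.05700413]), [0.005092335078620674, 0.005092335078620615])
```

View pics/s_rim.png

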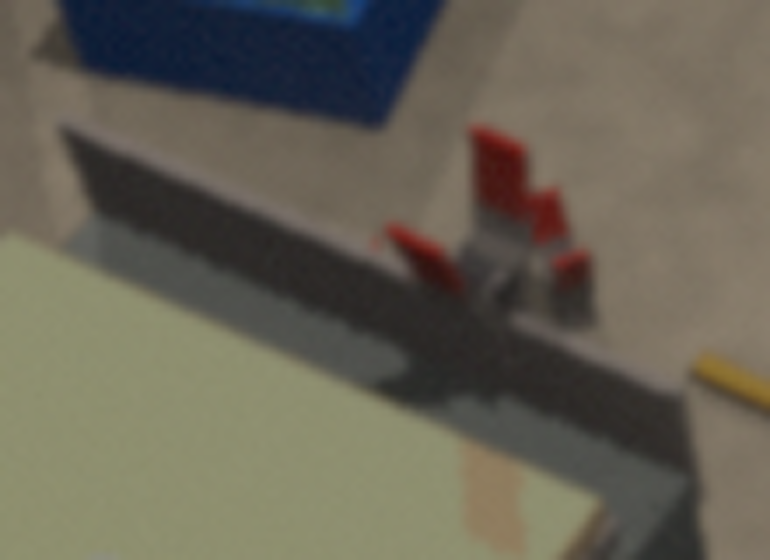

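View pics/d_rim.png

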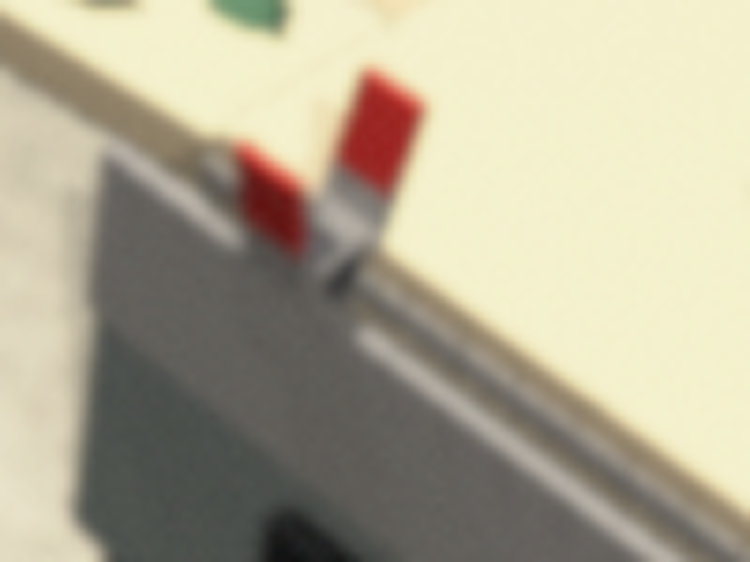

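View pics/s_cr.png

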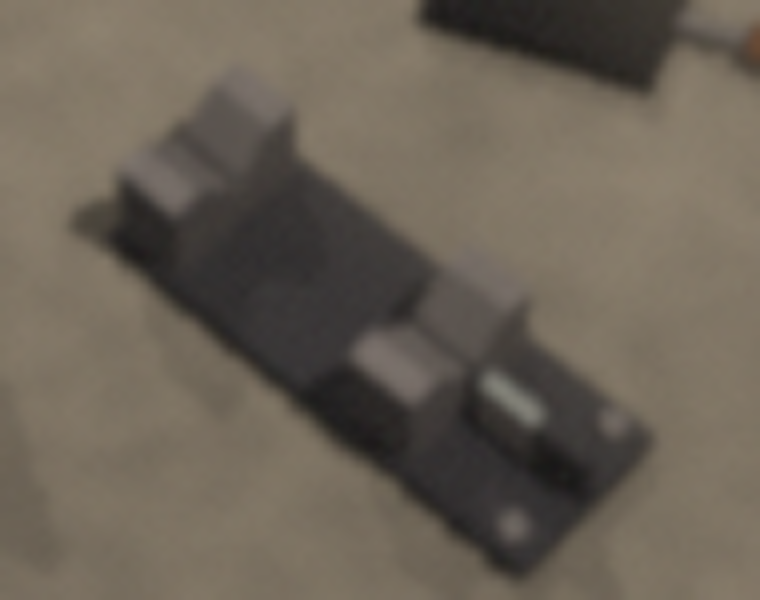

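View pics/d_cr.png

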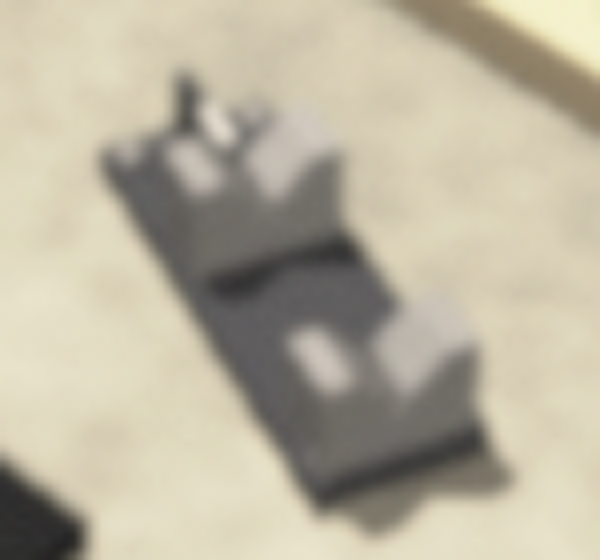

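Run:
```python
from h import *
s=cam("scene");d=cam("side")
S=lambda x,y:(125+x/7,95+y/7)
D=lambda x,y:(305+x/7.5,235+y/7.5)
print("rim +y end",tri((s,S(680,393)),(d,D(105,150))),plane(s,S(680,393),.2),plane(d,D(105,150),.2))
print("rim -y end",plane(s,S(62,125),.2))
print("rim pts d",plane(d,D(240,240),.2),plane(d,D(365,335),.2),plane(d,D(670,560),.2))
print("rim pts s",plane(s,S(380,255),.2),plane(s,S(515,318),.2))
S=lambda x,y:(240+x/8,180+y/8)
D=lambda x,y:(235+x/8,230+y/8)
print("band",tri((s,S(512,398)),(d,D(214,115))),plane(s,S(512,398),.04),plane(d,D(214,115),.04))
# block tops at z=.054
for p in [(235,85),(180,185),(480,270),(405,365)]: print(p,plane(s,S(*p),.054))
# base corners z=.012
for p in [(645,440),(520,578),(110,235)]: print(p,plane(s,S(*p),.012))
```

```text
rim +y end (array([ 0.49629761, -0.1848335 ,  0.19582705]), [0.0007300233859578734, 0.000730023385957856]) [ 0.49852184 -0.18234496  0.2       ] [ 0.49296842 -0.18811063  0.2       ]
rim -y end [ 0.47398186 -0.45814648  0.2       ]
rim pts d [ 0.4914302 -0.2420744  0.2      ] [ 0.48625524 -0.29173381  0.2       ] [ 0.47702295 -0.39862712  0.2       ]
rim pts s [ 0.48365723 -0.31415374  0.2       ] [ 0.49082379 -0.2536921   0.2       ]
band (array([0.54855395, 0.06417449, 0.04107827]), [6.53609757755234e-05, 6.536097577557751e-05]) [0.54797484 0.06405153 0.04      ] [0.54943593 0.06501077 0.04      ]
(235, 85) [ 0.4782479  -0.06639657  0.054     ]
(180, 185) [ 0.52223956 -0.06757534  0.054     ]
(480, 270) [0.51411344 0.03884323 0.054     ]
(405, 365) [0.55700209 0.02921809 0.054     ]
(645, 440) [0.53178272 0.10701575 0.012     ]
(520, 578) [0.59555134 0.08643315 0.012     ]
(110, 235) [ 0.52813711 -0.09389825  0.012     ]
```

Run:
```python
from h import *
from scipy.spatial.transform import Rotation as Ro
o=get_obs();R=Ro.from_quat(o["tool_rot"]).as_matrix();print(R.round(3))
w=cam("wrist");C=-w["R"].T@w["t"];print("cam",C,"in tool",(R.T@(C-o["position"])).round(4)," fwd",R.T@w["R"][2], "imgx",R.T@w["R"][0])
print(np.degrees(np.arctan2(R[1,2],R[0,2])),o["time"])
```

```text
[[ 0.966 -0.     0.26 ]
 [-0.26  -0.     0.966]
 [-0.    -1.    -0.   ]]
cam [0.09159186 0.62187835 0.3842902 ] in tool [-0.0731 -0.1618 -0.0006]  fwd [0.26691428 0.96371923 0.00141962] imgx [-4.67555291e-04 -1.34356508e-03  9.99998988e-01]
74.94572303133616 0.45
```

Call:
{"op": "arm_command", "data": {"plan": [[[11.5,-11.3,5.5],-16],[[11.5,-11.3,5.5],-16],[[11.5,-11.3,5.5],-16],[[11.5,-11.3,5.5],-16],[[11.5,-11.3,5.5],-16]], "fingers": 1, "force": 25}}

```text
time: 1.0
position: [0.3321, 0.4363, 0.3041]
tool_rot: [-0.617, 0.345, -0.345, 0.618]
ft_force: [-0.3, 0.6, 0.2]
grip_width: 0.0871
```

Call:
{"op": "arm_command", "data": {"plan": [[[4.4,-4.6,2.2],-7.4],[[4.4,-4.6,2.2],-7.4],[[4.4,-4.6,2.2],-7.4],[[4.4,-4.6,2.2],-7.4],[[4.4,-4.6,2.2],-7.4]]}}

```text
time: 1.5
position: [0.4441, 0.3206, 0.3598]
tool_rot: [0.474, -0.523, 0.524, -0.477]
ft_force: [-0.2, 0.6, -0.8]
grip_width: 0.0871
```

Run:
```python
from h import *
w=cam("wrist","w_rod");o=get_obs();print(o["position"],o["tool_rot"],proj(w,[0.52,.319,.048]))
```

```text
[0.44269575 0.32142276 0.35907779] [ 0.47523694 -0.52278585  0.52325882 -0.47649241] [322.99145778 165.52008883]
```

View pics/w_rod.png

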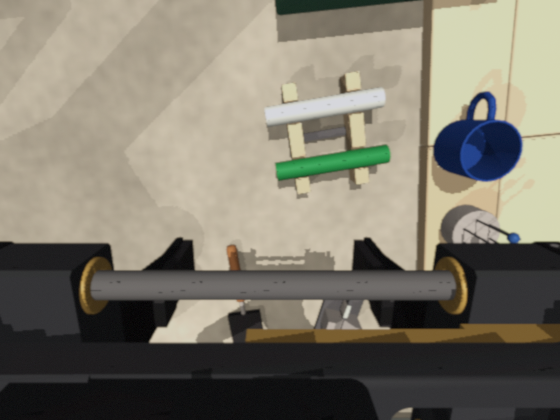

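```bash
cat >> h.py <<'E'
def rod(c):
    h=cv2.cvtColor(c["pixels"],cv2.COLOR_RGB2HSV);m=cv2.inRange(h,(45,120,40),(80,255,255))
    n,l,st,ce=cv2.connectedComponentsWithStats(m)
    i=max(range(1,n),key=lambda i:st[i,4] if st[i,1]<250 and 180<st[i,0]<450 and st[i,1]>60 else 0)
    r=cv2.minAreaRect(np.argwhere(l==i)[:,::-1].astype(np.float32)); b=cv2.boxPoints(r)
    if np.linalg.norm(b[0]-b[1])>np.linalg.norm(b[1]-b[2]): e=((b[0]+b[3])/2,(b[1]+b[2])/2)
    else: e=((b[0]+b[1])/2,(b[2]+b[3])/2)
    return st[i],r[0],e
E
python3 - <<'E'
from h import *
w=cam("wrist");s=cam("scene");d=cam("side")
for c in(w,s,d):
    st,ce,e=rod(c);print(st,ce,e)
    A,B=plane(c,e[0],.048),plane(c,e[1],.048);print((A+B)/2,np.linalg.norm(A-B),np.degrees(np.arctan2(*(B-A)[1::-1])))
    c["ce"]=ce
print(tri((w,w["ce"]),(s,s["ce"])),tri((w,w["ce"]),(s,s["ce"]),(d,d["ce"])))
np.save("w1.npy",[dict(R=w["R"],t=w["t"],camera_matrix=w["camera_matrix"],ce=w["ce"])],allow_pickle=True)
o=get_obs();from scipy.spatial.transform import Rotation as Ro
R=Ro.from_quat(o["tool_rot"]).as_matrix();print(R.round(3),o["position"])
E
```

```text
[ 278  146  113   34 1919] (334.0615539550781, 162.38296508789062) (array([277.74823, 171.43332], dtype=float32), array([390.37488, 153.33261], dtype=float32))
[0.53377079 0.32308707 0.048     ] 0.16752368345901872 3.792724811076218
[398 229  14  45 312] (403.58795166015625, 251.01602172851562) (array([399.53995, 273.28003], dtype=float32), array([407.63596, 228.75201], dtype=float32))
[0.50959885 0.32366916 0.048     ] 0.13062958114998244 -174.18406233555416
[184 196  40  26 234] (203.2769317626953, 208.484619140625) (array([184.2154 , 219.37692], dtype=float32), array([222.33847, 197.59232], dtype=float32))
[0.53177156 0.3245447  0.048     ] 0.16637143191401757 3.9307949013301235
(array([0.52813958, 0.3244482 , 0.07733964]), [0.0031461449971910567, 0.0031461449971910706]) (array([0.52521824, 0.32194984, 0.05764595]), [0.007783525801332452, 0.007702273711049027, 0.005809103568835886])
[[-0.086 -0.001  0.996]
 [-0.996 -0.    -0.086]
 [ 0.    -1.    -0.001]] [0.44075005 0.32269354 0.35811263]
```

Call:
{"op": "arm_command", "data": {"plan": [[[2.4,-10,0],0],[[2.4,-10,0],0],[[2.4,-10,0],0],[[2.4,-10,0],0],[[2.4,-10,0],0]]}}

```text
time: 2.2
position: [0.4992, 0.0787, 0.3582]
tool_rot: [-0.478, 0.521, -0.521, 0.478]
ft_force: [1.0, -0.2, 0.6]
grip_width: 0.0872
```

Call:
{"op": "arm_command", "data": {"plan": [[[0,-2.8,0],0],[[0,-2.8,0],0],[[0,-2.8,0],0],[[0,-2.8,0],0]]}}

```text
time: 2.6
position: [0.4992, 0.0103, 0.358]
tool_rot: [-0.478, 0.522, -0.521, 0.478]
ft_force: [-0.2, 0.4, -0.2]
grip_width: 0.0872
```

Run:
```python
from h import *
w=cam("wrist","w_cr");o=get_obs();print(o["position"],w["R"],w["t"])
np.save("wcr1.npy",[dict(R=w["R"],t=w["t"],camera_matrix=w["camera_matrix"])],allow_pickle=True)
crop(w,200,80,400,240,4,"w_cr_c")
```

```text
[0.49916294 0.0108972  0.35814191] [[ 9.96233672e-01 -8.67081542e-02  4.08607079e-04]
 [-8.37375384e-02 -9.60858299e-01  2.64082095e-01]
 [-2.25054575e-02 -2.63121691e-01 -9.64500119e-01]] [-0.49631564 -0.01612491  0.53446716]
```

View pics/w_cr.png

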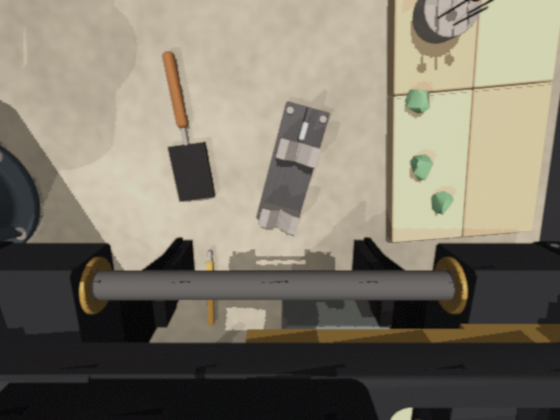

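View pics/w_cr_c.png

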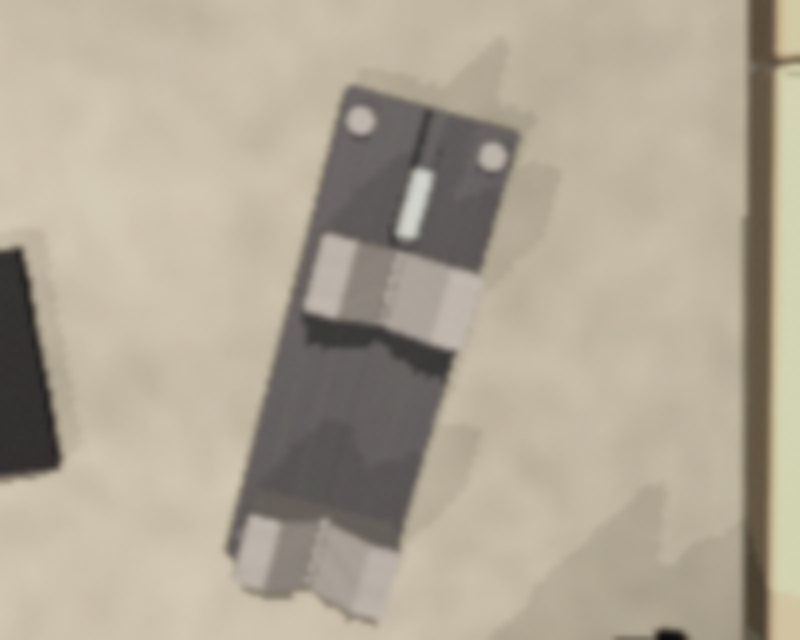

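Run:
```python
from h import *
w=cam("wrist");s=cam("scene");d=cam("side")
P=lambda x,y:(200+x/4,80+y/4)
f=[plane(w,P(*p),.054) for p in [(325,234),(483,275),(455,352),(305,312)]]
n=[plane(w,P(*p),.054) for p in [(247,515),(400,552),(378,622),(235,588)]]
for q in(f,n): print(np.mean(q,0).round(4),[np.linalg.norm(q[i]-q[(i+1)%4]).round(4) for i in range(4)],[np.degrees(np.arctan2(*(q[i]-q[j])[1::-1])).round(1) for i,j in((1,0),(2,3),(0,3),(1,2))])
F,N=np.mean(f,0),np.mean(n,0);print("axis",np.degrees(np.arctan2(*(F-N)[1::-1])),np.linalg.norm(F-N),"orig",(F+N)/2)
b=[plane(w,P(*p),.04) for p in [(423,168),(406,240)]];print("band",np.mean(b,0),np.linalg.norm(b[0]-b[1]),np.degrees(np.arctan2(*(b[0]-b[1])[1::-1])))
# base corners far end z=.012
c=[plane(w,P(*p),.012) for p in [(348,86),(520,132),(228,552)]];print("base",c,np.linalg.norm(c[0]-c[1]),np.linalg.norm(c[0]-c[2]),np.degrees(np.arctan2(*(c[0]-c[2])[1::-1])))
S=lambda x,y:(240+x/8,180+y/8)
D=lambda x,y:(235+x/8,230+y/8)
print(tri((w,P(414.5,204)),(s,S(512,398))),tri((w,P(414.5,204)),(d,D(214,115))),tri((w,P(414.5,204)),(d,D(214,115)),(s,S(512,398))))
```

```text
[0.5374 0.0319 0.054 ] [np.float64(0.0588), np.float64(0.0293), np.float64(0.0568), np.float64(0.0286)] [np.float64(-19.1), np.float64(-19.8), np.float64(70.8), np.float64(66.9)]
[ 0.5012 -0.0703  0.054 ] [np.float64(0.0601), np.float64(0.0295), np.float64(0.057), np.float64(0.0296)] [np.float64(-19.0), np.float64(-19.0), np.float64(75.6), np.float64(69.6)]
axis 70.48550453496163 0.10838742979792859 orig [ 0.51932072 -0.01922065  0.054     ]
band [0.54859441 0.06199733 0.04      ] 0.026242001653460197 72.84489825190235
base [array([0.52872923, 0.10641849, 0.012     ]), array([0.59289081, 0.08415496, 0.012     ]), array([ 0.46532567, -0.07330394,  0.012     ])] 0.06791444817059829 0.19057849860952494 70.56787067978124
(array([0.54837492, 0.06311344, 0.04046577]), [0.0010241899685911706, 0.0010241899685911229]) (array([0.54792511, 0.06256788, 0.04255302]), [0.0005917941202410995, 0.0005917941202411396]) (array([0.54842635, 0.06337638, 0.04138383]), [0.001229463390678408, 0.0004381602935969853, 0.0008971702216403504])
```

Call:
{"op": "arm_command", "data": {"plan": [[[-0.5,-10,0],0],[[-0.5,-10,0],0],[[-0.5,-10,0],0],[[-0.5,-10,0],0],[[-0.5,-10,0],0]]}}

```text
time: 3.3
position: [0.4872, -0.2407, 0.3584]
tool_rot: [0.478, -0.521, 0.521, -0.478]
ft_force: [1.4, 0.7, 0.7]
grip_width: 0.0871
```

Call:
{"op": "arm_command", "data": {"plan": [[[0,-1.1,0.8],0],[[0,-1.1,0.8],0],[[0,-1.1,0.8],0]]}}

```text
time: 3.6
position: [0.4873, -0.267, 0.3782]
tool_rot: [-0.477, 0.522, -0.521, 0.478]
ft_force: [-0.2, -0.3, 0.1]
grip_width: 0.0868
```

Run:
```python
from h import *
w=cam("wrist","w_cl");o=get_obs();print(o["position"],o["tool_rot"])
crop(w,200,60,400,240,4,"w_cl_c")
np.save("wcl1.npy",[dict(R=w["R"],t=w["t"],camera_matrix=w["camera_matrix"])],allow_pickle=True)
```

```text
[ 0.48702597 -0.26600649  0.37784368] [-0.47778967  0.52161913 -0.52059651  0.47813156]
```

View pics/w_cl.png

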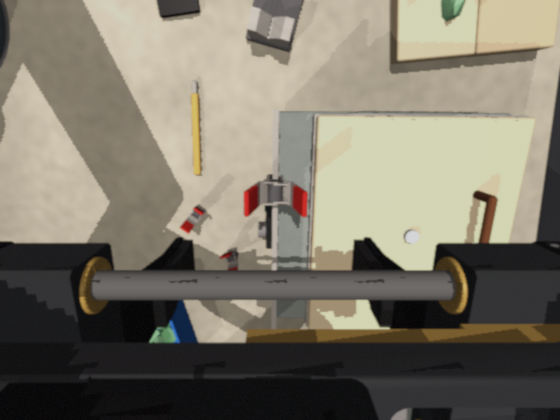

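View pics/w_cl_c.png

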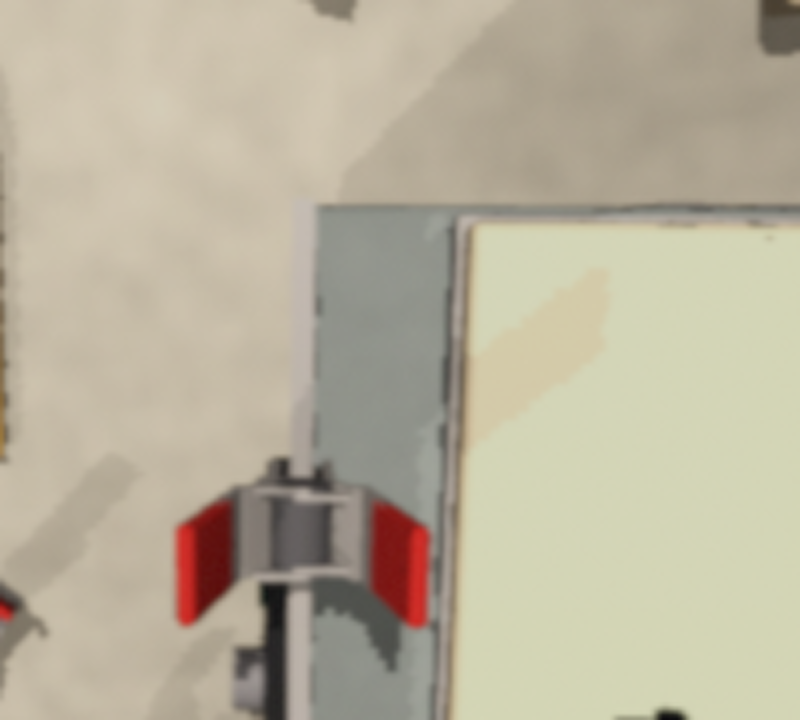

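Run:
```python
from h import *
w=cam("wrist");s=cam("scene");d=cam("side")
P=lambda x,y:(200+x/4,60+y/4)
S=lambda x,y:(125+x/7,95+y/7)
D=lambda x,y:(305+x/7.5,235+y/7.5)
L=[plane(w,P(*p),.2655) for p in[(177,527),(180,626)]];Rr=[plane(w,P(*p),.2655) for p in[(430,535),(427,628)]]
print(L,Rr,"width",np.linalg.norm(np.mean(L,0)-np.mean(Rr,0)),"len",np.linalg.norm(L[0]-L[1]),np.linalg.norm(Rr[0]-Rr[1]),"mid",np.mean(L+Rr,0))
for a,b in((L[0],Rr[0]),(L[1],Rr[1])): print(np.degrees(np.arctan2(*(b-a)[1::-1])))
a,b=plane(w,P(304,210),.2),plane(w,P(300,455),.2);c=plane(w,P(299,690),.2);print("rim",a,b,c,np.degrees(np.arctan2(*(a-c)[1::-1])))
# height: outer-left top corner near: scene front handle top corner / side
print("front handle tops:", tri((w,P(188,575)),(s,S(497,133))), tri((w,P(188,575)),(d,D(268,168))), tri((w,P(418,580)),(d,D(395,90))))
```

```text
[array([ 0.46264419, -0.25333416,  0.2655    ]), array([ 0.46083055, -0.2760009 ,  0.2655    ])] [array([ 0.51791756, -0.25990073,  0.2655    ]), array([ 0.51602114, -0.28122388,  0.2655    ])] width 0.05554565963407015 len 0.022739188940899206 0.021407312910887124 mid [ 0.48935336 -0.26761492  0.2655    ]
-6.775084117117506
-5.406099123794092
rim [ 0.49673303 -0.1879127   0.2       ] [ 0.49042517 -0.2506182   0.2       ] [ 0.48453615 -0.31714785  0.2       ] 84.60853995820638
front handle tops: (array([ 0.46392999, -0.2632155 ,  0.26816416]), [0.0005354534830777295, 0.0005354534830777251]) (array([ 0.46354146, -0.26500422,  0.26278577]), [9.345869262921455e-05, 9.345869262907836e-05]) (array([ 0.51500918, -0.27065765,  0.26359797]), [0.00027868026336255226, 0.00027868026336258376])
```

Call:
{"op": "arm_command", "data": {"plan": [[[0.1,-0.06,-2],-0.1],[[0.1,-0.06,-4],-0.1],[[0.1,-0.06,-5],-0.1],[[0.1,-0.06,-5.7],-0.1],[[0.1,-0.06,-5.7],-0.1]]}}

```text
time: 4.3
position: [0.4879, -0.2664, 0.2329]
tool_rot: [-0.476, 0.526, -0.521, 0.475]
ft_force: [-0.7, 0.4, -0.7]
grip_width: 0.0871
```

Run:
```python
from h import *
o=get_obs();print(o["position"],o["ft_force"])
d=cam("side");crop(d,290,180,410,280,6.5,"d_g1")
```

```text
[ 0.48789159 -0.26639331  0.23285386] [-0.7394099   0.36209865 -0.67113579]
```

View pics/d_g1.png

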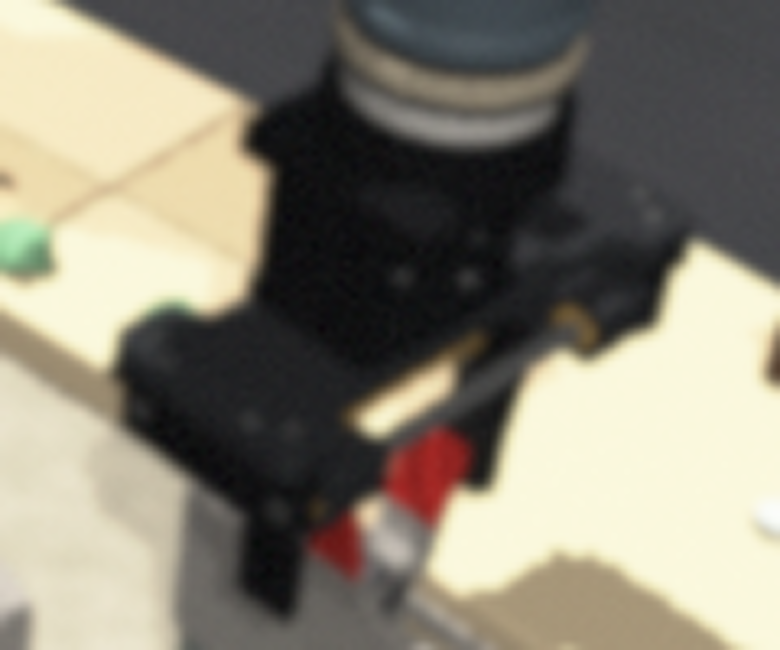

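Call:
{"op": "arm_command", "data": {"plan": [[[0,0,0],0],[[0,0,0],0],[[0,0,0],0],[[0,0,0],0],[[0,0,0],0]], "fingers": -0.5, "force": 25}}

```text
time: 4.85
position: [0.4895, -0.2692, 0.2362]
tool_rot: [0.475, -0.523, 0.524, -0.475]
ft_force: [-0.4, 0.3, 2.6]
grip_width: 0.0551
```

Run:
```python
from h import *
o=get_obs();print(o["position"],o["ft_force"],o["moment"],o["grip_width"])
w=cam("wrist","w_g1");d=cam("side");crop(d,290,180,410,280,6.5,"d_g2")
```

```text
[ 0.48949474 -0.26921663  0.23623335] [-0.44835443  0.30208979  2.59989374] [-0.04231002  0.17193578  0.0433677 ] 0.055099387272864564
```

View pics/w_g1.png

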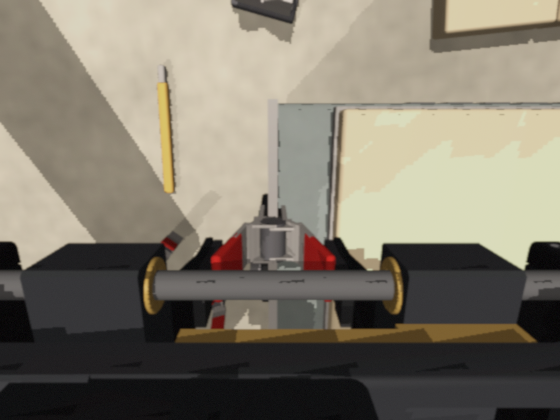

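View pics/d_g2.png

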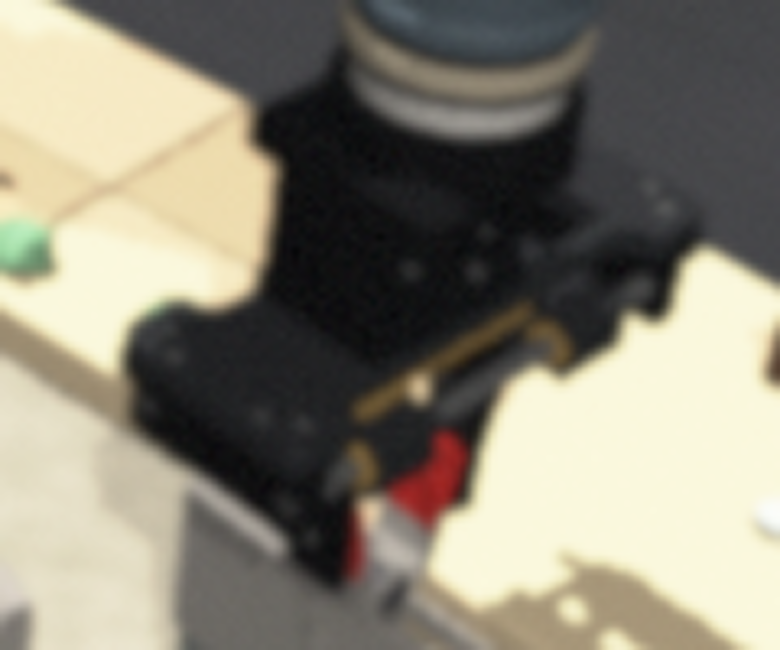

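Both fingers have reached the handles at 55 mm. I'll keep closing.

Call:
{"op": "arm_command", "data": {"plan": [[[0,0,0],0],[[0,0,0],0],[[0,0,0],0],[[0,0,0],0],[[0,0,0],0]]}}

```text
time: 5.45
position: [0.4901, -0.2704, 0.2391]
tool_rot: [0.476, -0.522, 0.525, -0.475]
ft_force: [-3.0, 0.7, 14.2]
grip_width: 0.0336
```

Call:
{"op": "arm_command", "data": {"plan": [[[0,0,0],0],[[0,0,0],0],[[0,0,0],0],[[0,0,0],0],[[0,0,0],0]]}}

```text
time: 5.95
position: [0.4901, -0.2703, 0.2391]
tool_rot: [0.476, -0.522, 0.525, -0.475]
ft_force: [-2.3, 0.6, 14.3]
grip_width: 0.0336
```

Run:
```python
from h import *
o=get_obs();print(o["position"],o["ft_force"],o["moment"],o["grip_width"],o["time"])
w=cam("wrist","w_g2")
```

```text
[ 0.49006146 -0.27034713  0.2391224 ] [-2.28054296  0.6064995  14.34087037] [0.06670817 0.68351526 0.02492942] 0.03359696731158294 5.95
```

View pics/w_g2.png

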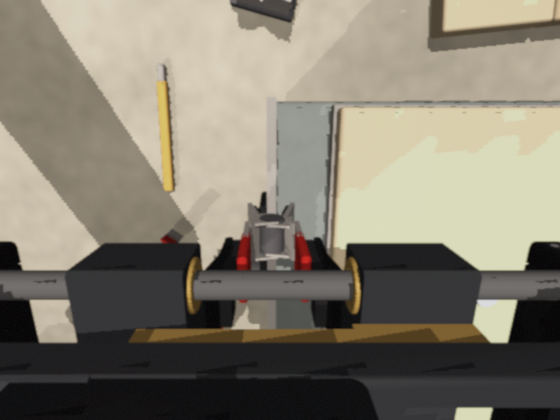

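Call:
{"op": "arm_command", "data": {"plan": [[[0,0,0.6],0],[[0,0,1.2],0],[[0,0,2.5],0],[[0,0,3.5],0],[[0,0,3.5],0]]}}

```text
time: 6.5
position: [0.4912, -0.2705, 0.3269]
tool_rot: [0.475, -0.521, 0.526, -0.476]
ft_force: [0.7, -0.5, -0.4]
grip_width: 0.0334
```

Run:
```python
from h import *
o=get_obs();print(o["position"],o["ft_force"],o["moment"],o["grip_width"],o["time"])
w=cam("wrist","w_l1");d=cam("side");crop(d,270,100,420,270,3.5,"d_l1")
```

```text
[ 0.49117523 -0.27051839  0.32690047] [ 0.65587946 -0.47081914 -0.38004517] [-0.13550337  0.01174354  0.02079225] 0.03339871230767009 6.5
```

View pics/w_l1.png

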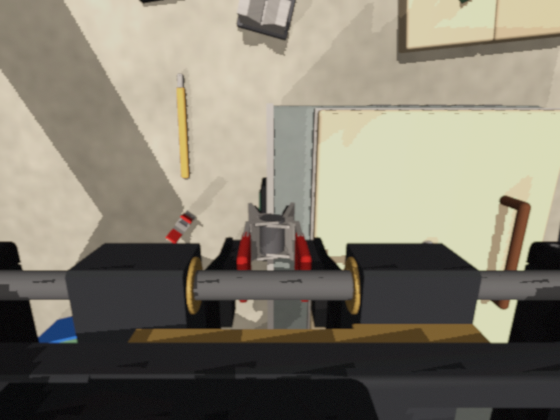

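View pics/d_l1.png

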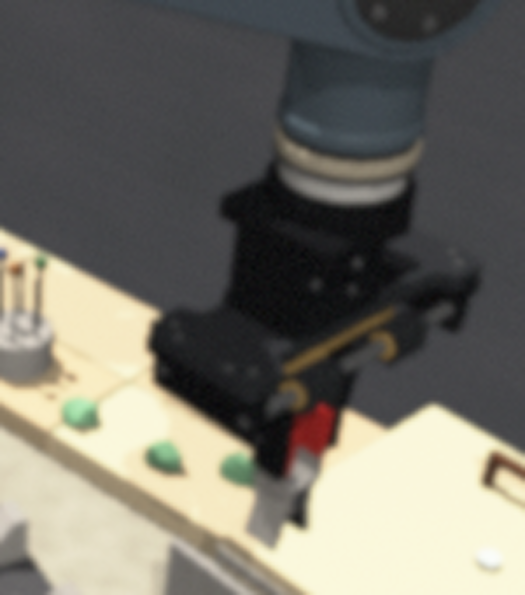

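Run:
```python
from h import *
w=cam("wrist");crop(w,210,170,340,270,6,"w_l2")
o=get_obs();print(o["position"],o["tool_rot"])
from scipy.spatial.transform import Rotation as Ro
R=Ro.from_quat(o["tool_rot"]).as_matrix()
C=-w["R"].T@w["t"]; print((R.T@(C-o["position"])).round(4))
T=lambda p:proj(w,o["position"]+R@np.array(p))
# tool coords: x, y(down; 0=TCP), z.  pin at y = .239-.2145=.0245 below TCP
for xo in(-.003,0.):
  for lab,p in dict(pin_near=(-.012+xo,.0245,0),top_l=(-.012+xo,.0245-.056,-.017),top_r=(-.012+xo,.0245-.056,.017),slv_l=(-.012+xo,.0245-.022,-.017),jawtip_l=(-.012+xo,.0245+.037,-.0105)).items(): print(xo,lab,(T(p)-[210,170])*6)
```

```text
[ 0.4886866  -0.26853928  0.32195152] [-0.4754002   0.52444293 -0.52267503  0.47514743]
[-0.0721 -0.1627 -0.0002]
-0.003 pin_near [373.74810584 270.24925885]
-0.003 top_l [144.53279928 491.40372331]
-0.003 top_r [604.55537752 491.08789169]
-0.003 slv_l [187.17430705 340.84238589]
-0.003 jawtip_l [286.37018228 180.83737781]
0.0 pin_near [373.74655847 298.25924394]
0.0 top_l [145.81611734 528.79974276]
0.0 top_r [603.25979819 528.45870151]
0.0 slv_l [188.02315585 371.92920334]
0.0 jawtip_l [286.6695775  204.85454478]
```

View pics/w_l2.png

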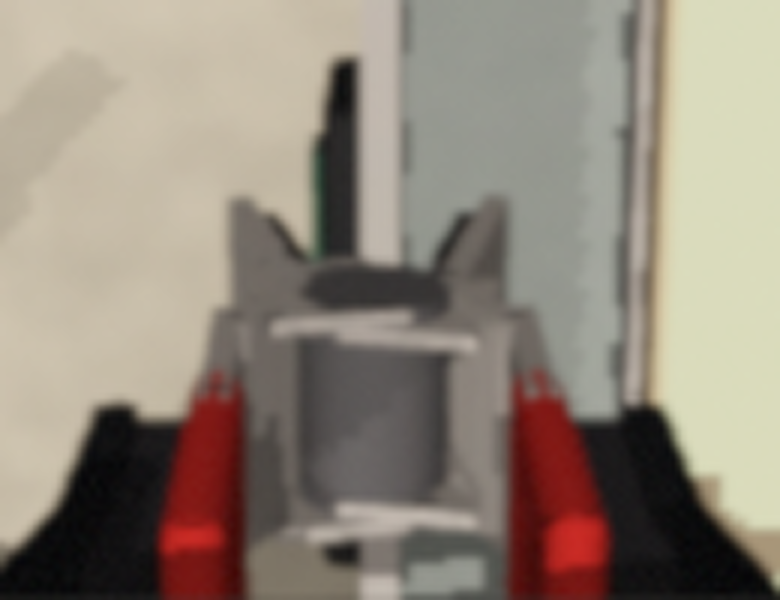

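Call:
{"op": "arm_command", "data": {"plan": [[[0,0,0],0],[[0,0,0],0]]}}

```text
time: 6.85
position: [0.4888, -0.2686, 0.3217]
tool_rot: [-0.475, 0.525, -0.522, 0.475]
ft_force: [0.3, 0.0, -1.5]
grip_width: 0.0338
```

Run:
```python
from h import *
from scipy.spatial.transform import Rotation as Ro
for i in range(4):
    o=get_obs();R=Ro.from_quat(o["tool_rot"]).as_matrix();w=cam("wrist");C=-w["R"].T@w["t"]
    print(o["position"],np.degrees(np.arctan2(R[1,2],R[0,2])),C,o["ft_force"])
```

```text
[ 0.48884879 -0.26864449  0.32170838] -5.53348411761081 [ 0.49575885 -0.1970662   0.48365043] [ 0.25030886  0.04033271 -1.52893853]
[ 0.48898638 -0.26873085  0.32196178] -5.530280417506423 [ 0.49584467 -0.19713085  0.48389327] [ 0.04040783 -0.2977542  -1.98820109]
[ 0.48913145 -0.26883005  0.32222765] -5.530957736485443 [ 0.49591117 -0.19717898  0.4841419 ] [-0.62517587 -0.51347603 -0.75152044]
[ 0.48926449 -0.26890741  0.32248912] -5.527874344609996 [ 0.49595771 -0.19721057  0.4843726 ] [ 0.45910185 -0.80103401 -0.6344826 ]
```

Call:
{"op": "arm_command", "data": {"plan": [[[2.35,10,0],-2.77],[[2.35,10,0],-2.77],[[2.35,10,0],-2.77],[[2.35,10,0],-2.77],[[2.35,10,0],-2.77]]}}

```text
time: 7.55
position: [0.5462, -0.0268, 0.3233]
tool_rot: [0.408, -0.577, 0.577, -0.409]
ft_force: [0.9, 0.1, -1.4]
grip_width: 0.0338
```

Call:
{"op": "arm_command", "data": {"plan": [[[0,3.25,-3],0],[[0,3.25,-5],0],[[0,3.25,-6.4],0],[[0,3.25,-6.4],0],[[0,3.25,-6.4],0]]}}

```text
time: 8.05
position: [0.5418, 0.0542, 0.1587]
tool_rot: [-0.412, 0.579, -0.574, 0.406]
ft_force: [-0.9, -0.1, -1.1]
grip_width: 0.0334
```

Run:
```python
from h import *
from scipy.spatial.transform import Rotation as Ro
w=cam("wrist","w_h1");s=cam("scene");d=cam("side")
o=get_obs();R=Ro.from_quat(o["tool_rot"]).as_matrix()
print(o["position"],np.degrees(np.arctan2(R[1,2],R[0,2])),o["ft_force"],o["time"])
crop(w,210,120,340,270,4,"w_h1c");crop(d,220,160,340,270,5,"d_h1");
print(proj(d,[.5483,.0625,.04]),proj(w,[.5483,.0625,.04]))
```

```text
[0.54765134 0.05205077 0.16473607] -19.384925255046234 [-0.03387471  0.48291954 -1.86254808] 8.2
[262.0546371  244.94495484] [278.16972378 190.30928416]
```

View pics/w_h1.png

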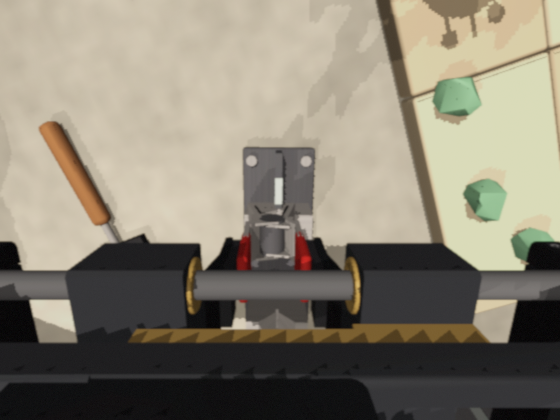

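View pics/d_h1.png

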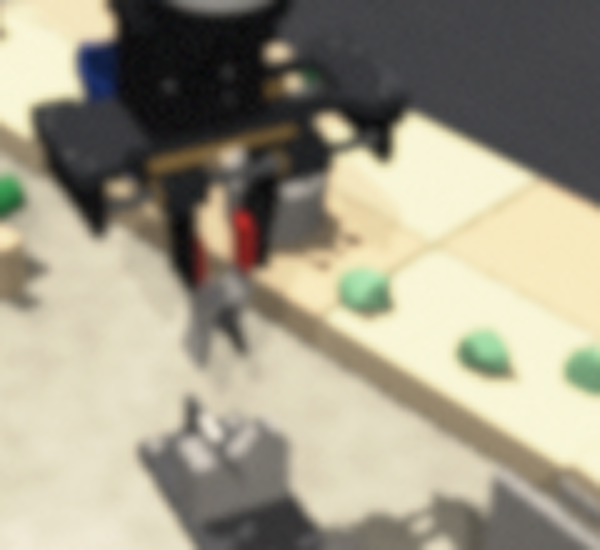

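Run:
```python
from h import *
from scipy.spatial.transform import Rotation as Ro
w=cam("wrist");o=get_obs();R=Ro.from_quat(o["tool_rot"]).as_matrix()
crop(w,235,140,325,270,5,"w_h2")
g=w["pixels"][170:215,265:292].astype(int);m=(g.min(2)>150).astype(np.uint8)
n,l,st,ce=cv2.connectedComponentsWithStats(m);i=1+np.argmax(st[1:,4]);r=cv2.minAreaRect(np.argwhere(l==i)[:,::-1].astype(np.float32))
print(st[i],ce[i]+[265,170],r)
c=ce[i]+[265,170];B=plane(w,c,.04);print("band",B)
x0=st[i];t=plane(w,(c[0],170+x0[1]-.5),.04);b=plane(w,(c[0],170+x0[1]+x0[3]-.5),.04);print("len",np.linalg.norm(t-b),(t+b)/2)
print("in tool",R.T@(B-o["position"]),o["position"],np.degrees(np.arctan2(R[1,2],R[0,2])))
C=np.load("wcr1.npy",allow_pickle=True)[0]
print("two wrist views",tri((w,c),(C,(200+414.5/4,80+204/4))))
```

```text
[  1   7   8  26 205] [269.44878049 189.44390244] ((4.5, 19.5), (25.0, 7.0), 90.0)
band [0.54825284 0.06221425 0.04      ]
len 0.024358714829910713 [0.54819057 0.06203858 0.04      ]
in tool [-0.0097248   0.12538866 -0.00388936] [0.54808809 0.05183847 0.1653967 ] -19.412661549272112
two wrist views (array([0.54845482, 0.06176284, 0.03920718]), [0.0003912678851599921, 0.000391267885159984])
```

View pics/w_h2.png

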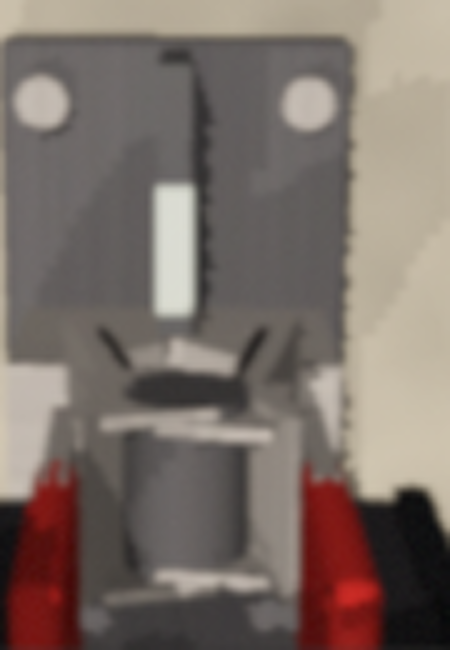

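Call:
{"op": "arm_command", "data": {"plan": [[[-0.045,0.41,-0.5],0],[[-0.045,0.41,-1],0],[[-0.045,0.41,-1],0],[[-0.045,0.41,-1],0],[[-0.045,0.41,-1],0]]}}

```text
time: 8.75
position: [0.5451, 0.0628, 0.1384]
tool_rot: [0.409, -0.577, 0.577, -0.409]
ft_force: [-0.7, 0.1, -1.5]
grip_width: 0.0333
```

Run:
```python
from h import *
from scipy.spatial.transform import Rotation as Ro
w=cam("wrist");o=get_obs();R=Ro.from_quat(o["tool_rot"]).as_matrix()
crop(w,235,120,325,270,4,"w_h3")
print(o["position"],np.degrees(np.arctan2(R[1,2],R[0,2])),o["ft_force"])
T=lambda B:R.T@(np.array(B)-o["position"])
print(T([.5483,.0622,.04]))
f=lambda p:(p-np.array([235,120]))*4
print(f(proj(w,[.5483,.0622,.04])))
for s in(-25,-12,12,25): print(f(proj(w,[.5483+.332e-3*s,.0622+.943e-3*s,.04])))
```

```text
[0.54520395 0.06271847 0.13853002] -19.389943615429523 [ 0.13269316  0.44451164 -0.01453783]
[-0.00052281  0.09853232  0.0030212 ]
[166.7796744  346.87744833]
[166.33699508 458.25762367]
[166.56451121 401.01350688]
[166.9999614  291.45221486]
[167.24460277 229.89930641]
```

View pics/w_h3.png

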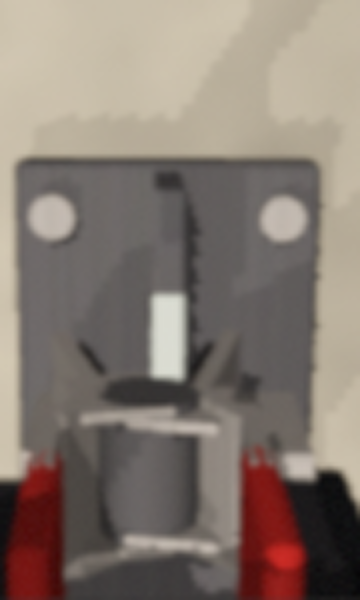

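Call:
{"op": "arm_command", "data": {"plan": [[[0,0,0],0],[[0,0,0],0],[[0,0,0],0]]}}

```text
time: 9.1
position: [0.545, 0.0628, 0.1384]
tool_rot: [0.409, -0.577, 0.577, -0.409]
ft_force: [-0.8, -0.7, -1.1]
grip_width: 0.0339
```

Run:
```python
from h import *
from scipy.spatial.transform import Rotation as Ro
for i in range(6):
    w=cam("wrist");o=get_obs();R=Ro.from_quat(o["tool_rot"]).as_matrix()
    print(o["time"],o["position"].round(4),(R.T@(np.array([.5483,.0622,.04])-o["position"])*1e3).round(2),o["q"].round(4))
```

```text
9.15 [0.5449 0.0629 0.1384] [-0.5  98.39  3.37] [-0.0889  0.5416  1.7057 -0.      0.894   0.2494]
9.2 [0.5449 0.0629 0.1384] [-0.48 98.37  3.42] [-0.0889  0.5416  1.7057  0.      0.894   0.2494]
9.25 [0.5449 0.0629 0.1383] [-0.51 98.32  3.45] [-0.0889  0.5417  1.7058  0.      0.894   0.2493]
9.3 [0.5449 0.0629 0.1383] [-0.47 98.3   3.44] [-0.0889  0.5417  1.7057  0.      0.894   0.2493]
9.35 [0.5448 0.0629 0.1383] [-0.52 98.29  3.48] [-0.0889  0.5417  1.7058 -0.      0.894   0.2493]
9.4 [0.5449 0.0629 0.1383] [-0.48 98.29  3.46] [-8.8900e-02  5.4170e-01  1.7058e+00  1.0000e-04  8.9400e-01  2.4940e-01]
```

Call:
{"op": "arm_command", "data": {"plan": [[[0.11,-0.03,0],0],[[0.11,-0.03,-0.5],0],[[0.11,-0.03,-1],0],[[0.11,-0.03,-1],0],[[0.11,-0.03,-1],0]]}}

```text
time: 9.9
position: [0.5469, 0.0622, 0.1122]
tool_rot: [-0.409, 0.578, -0.576, 0.408]
ft_force: [0.5, 0.3, -0.9]
grip_width: 0.0335
```

Run:
```python
from h import *
from scipy.spatial.transform import Rotation as Ro
w=cam("wrist");s=cam("scene");d=cam("side");o=get_obs();R=Ro.from_quat(o["tool_rot"]).as_matrix()
print(o["time"],o["position"].round(4),(R.T@(np.array([.5483,.0622,.04])-o["position"])*1e3).round(2),o["ft_force"])
a=cv2.resize(w["pixels"][120:270,225:335,::-1],(440,600),interpolation=cv2.INTER_CUBIC)
b=cv2.resize(d["pixels"][190:290,225:285,::-1],(354,590),interpolation=cv2.INTER_CUBIC)
q=np.zeros((600,799,3),np.uint8);q[:,:440]=a;q[:590,445:799]=b;cv2.imwrite("pics/h4.png",q)
f=lambda p:(p-np.array([225,120]))*4
for k in(-12,0,12): print(f(proj(w,[.5483+.332e-3*k,.0622+.943e-3*k,.04])))
```

```text
10.05 [0.5478 0.0621 0.1134] [-0.21 73.37  0.41] [-0.06351226  0.17411736 -1.09710745]
[199.69629698 442.38190157]
[199.85022006 383.21051092]
[200.00820102 322.47918083]
```

View pics/h4.png

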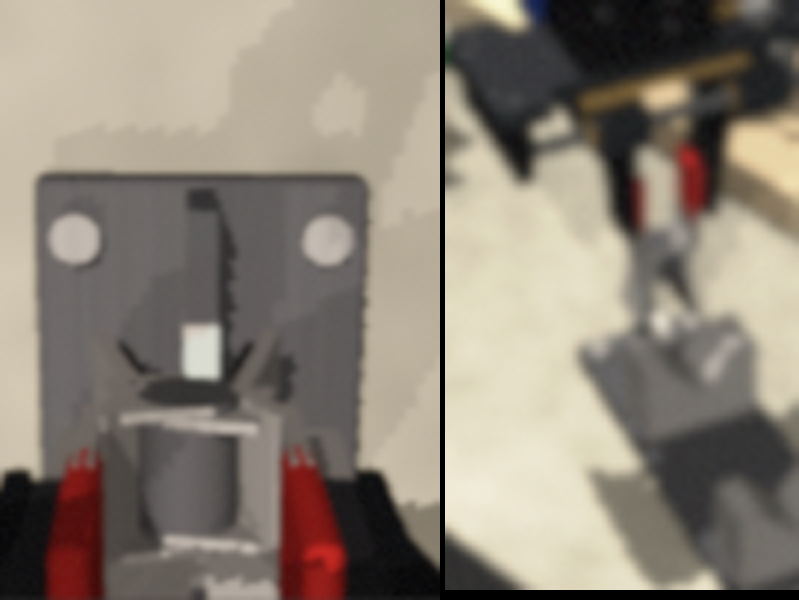

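Run:
```python
from h import *
from scipy.spatial.transform import Rotation as Ro
for f in("w_l1","w_h1"):
    p=cv2.imread(f"pics/{f}.png")[:,:,::-1].astype(int);m=((p[:,:,0]>100)&(p[:,:,1]<60)&(p[:,:,2]<60));m[:225]=0
    for a,b in((225,272),(278,330)): 
        y,x=np.nonzero(m[:270,a:b]);print(f,y.min(),x.min()+a,x.max()+a)
w=cam("wrist","w_h5");o=get_obs();R=Ro.from_quat(o["tool_rot"]).as_matrix()
p=w["pixels"].astype(int);m=((p[:,:,0]>100)&(p[:,:,1]<60)&(p[:,:,2]<60));m[:225]=0
for a,b in((225,272),(278,330)): 
    y,x=np.nonzero(m[:270,a:b]);print(y.min(),x.min()+a,x.max()+a)
T=lambda p:proj(w,o["position"]+R@np.array(p))
for xo in(-.001,0,.001):
    print(xo,T((-.012+xo,.0245-.022,-.017)),T((-.012+xo,.0245-.056,-.017)),T((-.012+xo,.0245+.037,-.017)))
print(o["position"].round(4),(R.T@(np.array([.5482,.0618,.04])-o["position"])*1e3).round(2))
crop(w,235,190,325,270,8,"h5")
```

```text
w_l1 234 237 249
w_l1 234 296 310
w_h1 237 238 248
w_h1 234 295 310
234 238 248
234 295 310
-0.001 [242.04642025 231.32689753] [234.91325124 257.44676672] [249.61581333 203.60968564]
0 [242.09241377 233.05762936] [234.98326501 259.52980551] [249.64180986 204.9461142 ]
0.001 [242.13826766 234.78310694] [235.05301705 261.60505724] [249.66774687 206.2794832 ]
[0.5479 0.0621 0.1135] [ 0.25 73.51  0.34]
```

View pics/h5.png

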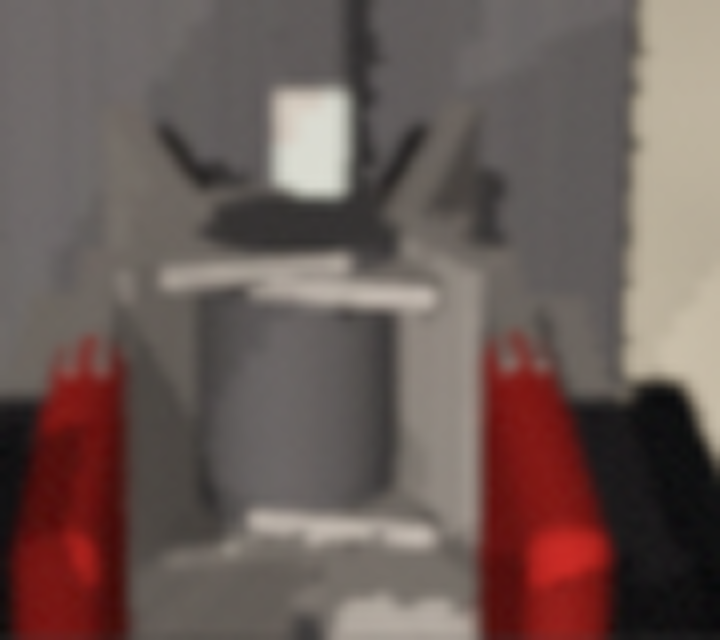

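Call:
{"op": "arm_command", "data": {"plan": [[[0.042,-0.036,0],0],[[0.042,-0.036,-0.4],0],[[0.042,-0.036,-0.8],0],[[0.042,-0.036,-1.2],0],[[0.042,-0.036,-1.2],0]]}}

```text
time: 10.6
position: [0.5471, 0.0613, 0.0812]
tool_rot: [-0.41, 0.578, -0.576, 0.408]
ft_force: [-0.3, -0.1, -0.4]
grip_width: 0.0337
```

Run:
```python
from h import *
w=cam("wrist");o=get_obs()
print(o["time"],o["position"].round(4),o["ft_force"],o["moment"])
crop(w,235,150,325,270,5,"h6")
```

```text
10.65 [0.5476 0.0613 0.0819] [-0.16936086 -0.1547939  -0.83755997] [-0.10153194  0.06768264  0.00827815]
```

View pics/h6.png

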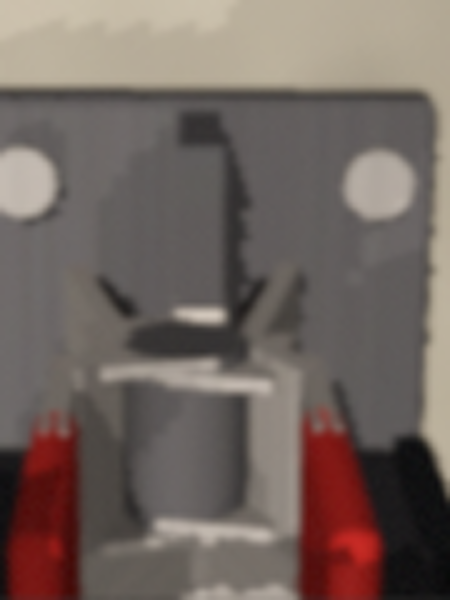

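Call:
{"op": "arm_command", "data": {"plan": [[[0.06,-0.01,0],0],[[0.06,-0.01,-0.1],0],[[0.06,-0.01,-0.2],0],[[0.06,-0.01,-0.3],0],[[0.06,-0.01,-0.3],0]]}}

```text
time: 11.15
position: [0.5507, 0.0611, 0.0789]
tool_rot: [0.408, -0.577, 0.577, -0.409]
ft_force: [-4.2, 0.7, 17.7]
grip_width: 0.0334
```

Run:
```python
from h import *
w=cam("wrist");d=cam("side");o=get_obs()
print(o["time"],o["position"].round(4),o["ft_force"],o["moment"])
a=cv2.resize(w["pixels"][150:270,235:325,::-1],(450,600),interpolation=cv2.INTER_CUBIC)
b=cv2.resize(d["pixels"][200:290,230:280,::-1],(333,600),interpolation=cv2.INTER_CUBIC)
q=np.zeros((600,799,3),np.uint8);q[:,:450]=a;q[:,455:788]=b;cv2.imwrite("pics/h7.png",q)
```

```text
11.25 [0.5507 0.0611 0.0789] [-3.43053845  0.4718074  19.00300015] [-0.0178293   0.95218806  0.0129314 ]
```

View pics/h7.png

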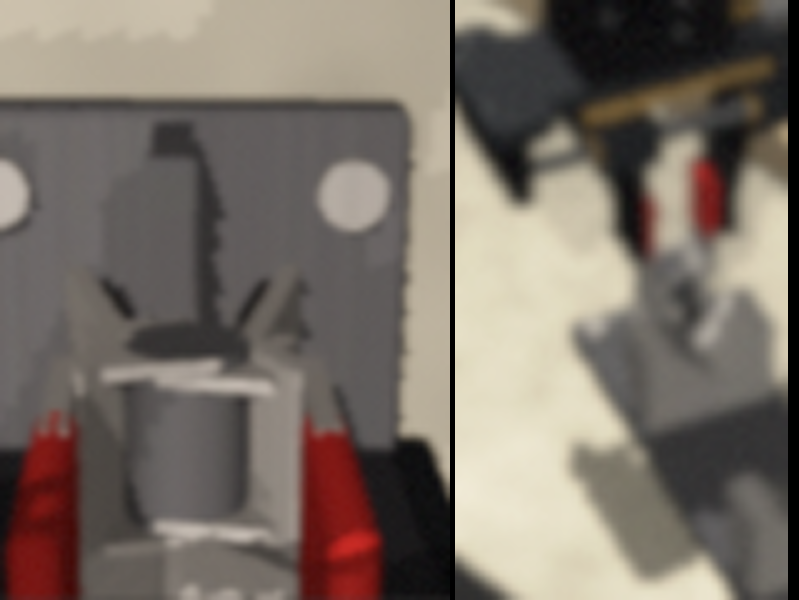

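Call:
{"op": "arm_command", "data": {"plan": [[[-0.05,0,0.12],0],[[-0.05,0,0.12],0],[[-0.05,0,0.12],0],[[-0.05,0,0.12],0]]}}

```text
time: 11.65
position: [0.5492, 0.061, 0.0791]
tool_rot: [0.409, -0.577, 0.577, -0.409]
ft_force: [-0.8, -0.1, 6.0]
grip_width: 0.0333
```

Run:
```python
from h import *
from scipy.spatial.transform import Rotation as Ro
w=cam("wrist");o=get_obs();R=Ro.from_quat(o["tool_rot"]).as_matrix()
print(o["time"],o["position"].round(4),o["ft_force"],o["moment"],(R.T@(np.array([.5482,.0618,.04])-o["position"])*1e3).round(2))
crop(w,235,150,325,270,5,"h8")
```

```text
11.7 [0.5492 0.061  0.0791] [-0.44258379 -0.1837064   5.759725  ] [-0.05403996  0.29474982  0.01795308] [-0.42 39.1  -1.25]
```

View pics/h8.png

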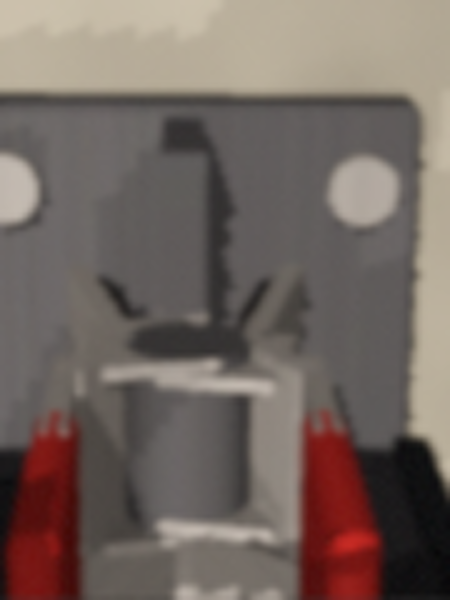

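Call:
{"op": "arm_command", "data": {"plan": [[[0,0,-0.02],0],[[0,0,-0.03],0]], "fingers": -0.15}}

```text
time: 11.9
position: [0.5495, 0.061, 0.0784]
tool_rot: [0.408, -0.577, 0.577, -0.409]
ft_force: [0.2, 0.5, 6.3]
grip_width: 0.0368
```

Call:
{"op": "arm_command", "data": {"plan": [[[0,0,-0.02],0],[[0,0,-0.03],0]], "fingers": -0.1}}

```text
time: 12.1
position: [0.5495, 0.061, 0.0779]
tool_rot: [0.408, -0.577, 0.577, -0.409]
ft_force: [-1.1, 0.1, 6.7]
grip_width: 0.0389
```

Call:
{"op": "arm_command", "data": {"plan": [[[0,0,-0.02],0],[[0,0,-0.03],0]], "fingers": -0.05}}

```text
time: 12.3
position: [0.5496, 0.061, 0.0774]
tool_rot: [0.408, -0.577, 0.577, -0.409]
ft_force: [-1.1, 0.6, 9.6]
grip_width: 0.0412
```

Call:
{"op": "arm_command", "data": {"plan": [[[0,0,-0.02],0],[[0,0,-0.03],0]], "fingers": 0.0}}

```text
time: 12.5
position: [0.5497, 0.061, 0.0768]
tool_rot: [0.408, -0.577, 0.577, -0.409]
ft_force: [-1.3, 0.8, 10.1]
grip_width: 0.0435
```

Call:
{"op": "arm_command", "data": {"plan": [[[0,0,-0.02],0],[[0,0,-0.03],0]], "fingers": 0.06}}

```text
time: 12.7
position: [0.5497, 0.0611, 0.0761]
tool_rot: [0.408, -0.577, 0.577, -0.409]
ft_force: [-1.5, -0.1, 11.8]
grip_width: 0.0457
```

Call:
{"op": "arm_command", "data": {"plan": [[[0,0,-0.02],0],[[0,0,-0.03],0]], "fingers": 0.12}}

```text
time: 12.9
position: [0.5497, 0.0611, 0.0754]
tool_rot: [0.408, -0.577, 0.577, -0.409]
ft_force: [-1.8, 1.0, 11.4]
grip_width: 0.049
```

Run:
```python
from h import *
from scipy.spatial.transform import Rotation as Ro
w=cam("wrist");o=get_obs();R=Ro.from_quat(o["tool_rot"]).as_matrix()
print(o["time"],o["position"].round(4),o["ft_force"],o["moment"],o["grip_width"])
crop(w,225,150,335,270,5,"h9")
```

```text
12.95 [0.5497 0.0611 0.0754] [-1.94163479  0.95627989 10.55060582] [0.04135864 0.40260954 0.04658174] 0.048913829290456345
```

View pics/h9.png

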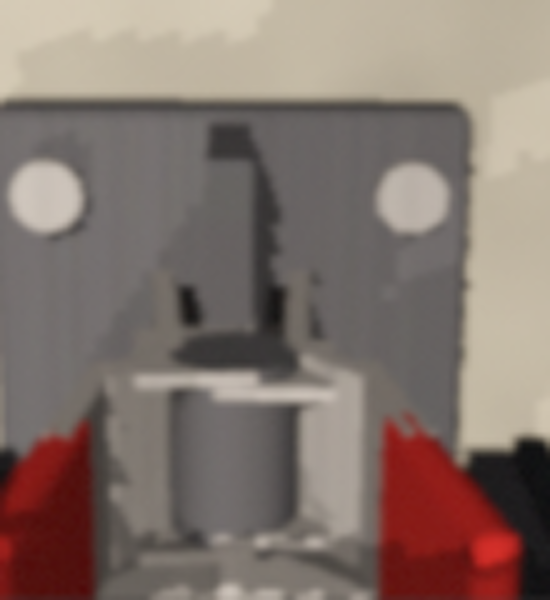

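Jaws are closing symmetrically on the rail; continuing.

Call:
{"op": "arm_command", "data": {"plan": [[[0,0,-0.02],0],[[0,0,-0.03],0]], "fingers": 0.18}}

```text
time: 13.15
position: [0.5496, 0.0611, 0.0747]
tool_rot: [0.408, -0.577, 0.577, -0.409]
ft_force: [-2.3, 0.3, 12.5]
grip_width: 0.0514
```

Call:
{"op": "arm_command", "data": {"plan": [[[0,0,-0.02],0],[[0,0,-0.03],0]], "fingers": 0.24}}

```text
time: 13.35
position: [0.5494, 0.0612, 0.0739]
tool_rot: [0.408, -0.577, 0.577, -0.409]
ft_force: [-2.2, 0.9, 12.7]
grip_width: 0.0536
```

Call:
{"op": "arm_command", "data": {"plan": [[[0,0,-0.02],0],[[0,0,-0.03],0]], "fingers": 0.3}}

```text
time: 13.55
position: [0.5486, 0.0613, 0.0723]
tool_rot: [-0.409, 0.577, -0.577, 0.409]
ft_force: [-2.5, 0.6, 3.1]
grip_width: 0.0561
```

Call:
{"op": "arm_command", "data": {"plan": [[[0,0,-0.02],0],[[0,0,-0.03],0]], "fingers": 0.38}}

```text
time: 13.75
position: [0.5489, 0.0609, 0.0707]
tool_rot: [0.409, -0.577, 0.577, -0.409]
ft_force: [-0.2, 0.3, -1.3]
grip_width: 0.0592
```

Run:
```python
from h import *
w=cam("wrist");o=get_obs()
print(o["time"],o["position"].round(4),o["ft_force"],o["moment"],o["grip_width"])
crop(w,225,150,335,270,5,"h10")
```

```text
13.8 [0.5489 0.0609 0.0707] [ 0.0989326  -0.46552694 -0.69868008] [-0.1288022   0.08404379 -0.04293662] 0.0597129807823534
```

View pics/h10.png

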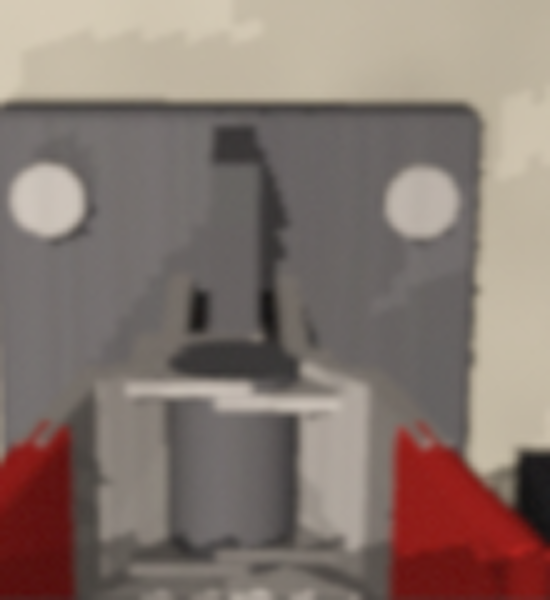

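Call:
{"op": "arm_command", "data": {"plan": [[[0,0,0],0],[[0,0,0],0],[[0,0,0],0],[[0,0,0],0]], "fingers": 1}}

```text
time: 14.2
position: [0.5489, 0.0609, 0.0712]
tool_rot: [-0.409, 0.577, -0.577, 0.409]
ft_force: [0.3, -0.7, 0.7]
grip_width: 0.0825
```

Call:
{"op": "arm_command", "data": {"plan": [[[0,0,1],0],[[0,0,3],0],[[0,0,5],0],[[0,-1,7],0],[[-0.6,-2,8],0]]}}

```text
time: 14.7
position: [0.5366, 0.0108, 0.2751]
tool_rot: [0.407, -0.575, 0.578, -0.411]
ft_force: [0.4, -0.9, -0.8]
grip_width: 0.0867
```

Run:
```python
from h import *
w=cam("wrist","w_r1");d=cam("side");o=get_obs()
print(o["time"],o["position"].round(4),o["ft_force"],o["grip_width"])
a=cv2.resize(w["pixels"][70:250,200:340,::-1],(466,600),interpolation=cv2.INTER_CUBIC)
b=cv2.resize(d["pixels"][200:290,230:280,::-1],(333,600),interpolation=cv2.INTER_CUBIC)
q=np.zeros((600,799,3),np.uint8);q[:,:466]=a;q[:,466:799]=b;cv2.imwrite("pics/h11.png",q)
```

```text
14.8 [0.5356 0.0084 0.2762] [0.24893836 0.08456608 0.09672098] 0.08692480604060933
```

View pics/h11.png

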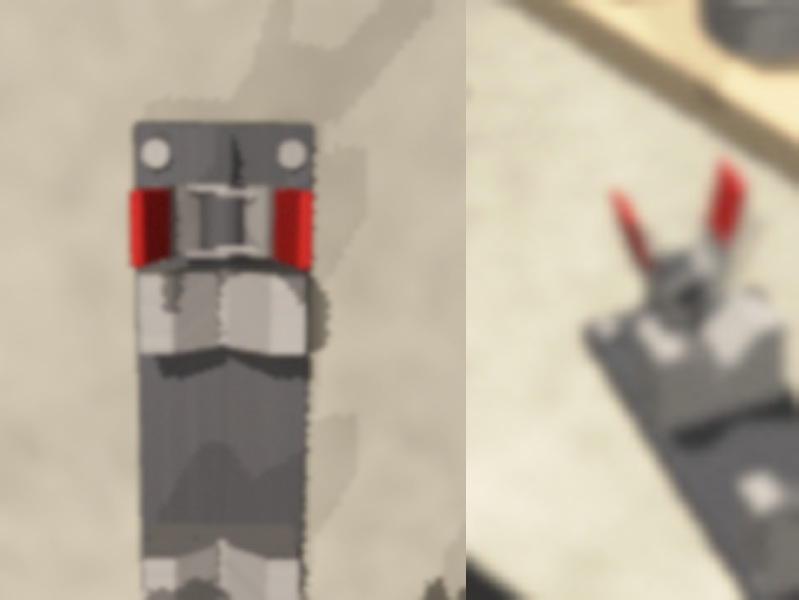

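Run:
```python
from h import *
w=cam("wrist")
P=lambda x,y:(200+x/3.333,70+y/3.333)
q=[plane(w,P(*p),.1055) for p in[(130,190),(130,268),(313,268),(313,190)]]
m=np.mean(q,0);print(q,m,[np.linalg.norm(q[i]-q[(i+1)%4]).round(4) for i in range(4)],np.degrees(np.arctan2(*(q[3]-q[0])[1::-1])))
u=np.array([.332,.943]);b=np.array([.5482,.0618]);print("along rail err",(m[:2]-b)@u,"across",(m[:2]-b)@np.array([.943,-.332]))
# hub: top edges of cheeks y rows 187..262 at pin height+~8
h=[plane(w,P(*p),.062) for p in[(222,188),(222,258)]];print("hub",(np.mean(h,0)[:2]-b)@u,np.linalg.norm(h[0]-h[1]))
d=cam("side");s=cam("scene")
hs=cv2.cvtColor(d["pixels"][200:290,230:290],cv2.COLOR_RGB2HSV)
crop(s,280,195,330,245,12,"s_c2")
```

```text
[array([0.52642002, 0.07975641, 0.1055    ]), array([0.51800755, 0.05794864, 0.1055    ]), array([0.57127162, 0.03903888, 0.1055    ]), array([0.5786964 , 0.06124164, 0.1055    ])] [0.5485989  0.05949639 0.1055    ] [np.float64(0.0234), np.float64(0.0565), np.float64(0.0234), np.float64(0.0555)] -19.502668688382464
along rail err -0.0020398661646791696 across 0.0011409577949778834
hub -0.00253902066839161 0.023663817912970918
```

View pics/s_c2.png

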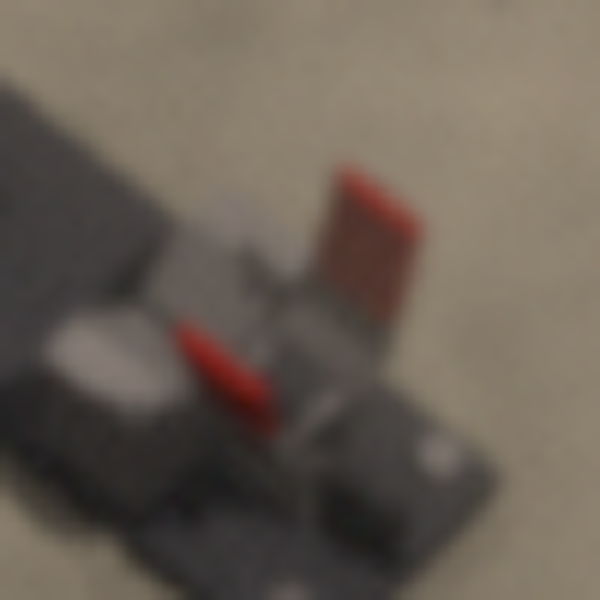

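Run:
```python
from h import *
w=cam("wrist","w_r2")
crop(w,230,80,310,190,5.4,"h12")
P=lambda x,y:(200+x/3.333,70+y/3.333)
u=np.array([.332,.943]);o=np.array([.5193,-.0192])
for lab,p,z in(("base far 97",(225,123),.012),("blk far 68",(290,275),.054),("blk near 40",(155,353),.054),("blk2 far -40",(155,560),.054),("clamp far98",(222,188),.064),("clamp near74",(222,260),.064),("rail far",(237,135),.04)):
    print(lab,((plane(w,P(*p),z)[:2]-o)@u*1e3).round(2))
```

```text
base far 97 120.08
blk far 68 67.51
blk near 40 39.75
blk2 far -40 -39.43
clamp far98 97.43
clamp near74 73.58
rail far 115.06
```

View pics/h12.png

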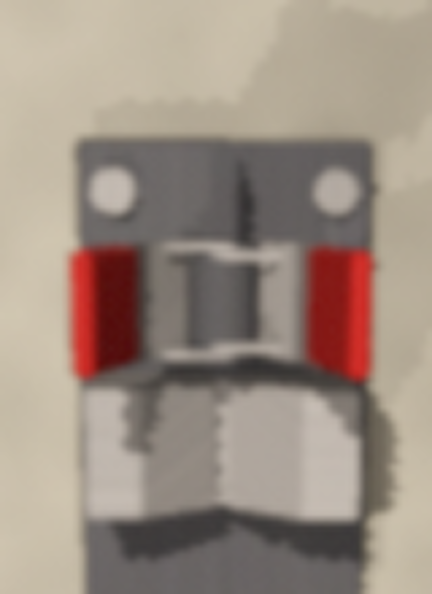

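Call:
{"op": "arm_command", "data": {"plan": [[[-0.07,9.9,-0.5],-8],[[-0.07,9.9,-0.5],-8],[[-0.07,9.9,-0.5],-8],[[-0.07,9.9,-0.5],-8],[[-0.07,9.9,-0.5],-8]]}}

```text
time: 15.5
position: [0.5312, 0.2404, 0.2573]
tool_rot: [-0.192, 0.681, -0.681, 0.189]
ft_force: [0.5, 0.9, -0.4]
grip_width: 0.0868
```

Call:
{"op": "arm_command", "data": {"plan": [[[0,2.7,0],-5.36],[[0,2.7,0],-5.36],[[0,2.7,0],-5.36],[[0,2.7,0],-5.36],[[0,2.7,0],-5.36]]}}

```text
time: 16.0
position: [0.5316, 0.3056, 0.258]
tool_rot: [0.031, -0.706, 0.707, -0.029]
ft_force: [0.2, -0.6, 0.1]
grip_width: 0.0872
```

```bash
cat > r.py <<'E'
from h import *
from scipy.spatial.transform import Rotation as Ro
import sys
w=cam("wrist",sys.argv[1]);o=get_obs();R=Ro.from_quat(o["tool_rot"]).as_matrix()
print(o["time"],o["position"].round(4),np.degrees(np.arctan2(R[1,2],R[0,2])),o["ft_force"],o["grip_width"])
h=cv2.cvtColor(w["pixels"],cv2.COLOR_RGB2HSV);m=cv2.inRange(h,(45,120,40),(80,255,255));m[235:]=0
n,l,st,ce=cv2.connectedComponentsWithStats(m);i=1+np.argmax(st[1:,4])
r=cv2.minAreaRect(np.argwhere(l==i)[:,::-1].astype(np.float32));b=cv2.boxPoints(r);print(st[i],b)
E
python3 r.py w_rod2
```

```text
16.05 [0.532  0.3053 0.2584] -85.1142961204487 [ 0.43260161 -0.27311711  0.28385719] 0.08688266375487713
[ 248  107   23  128 2715] [[248. 107.]
 [270. 107.]
 [270. 234.]
 [248. 234.]]
```

View pics/w_rod2.png

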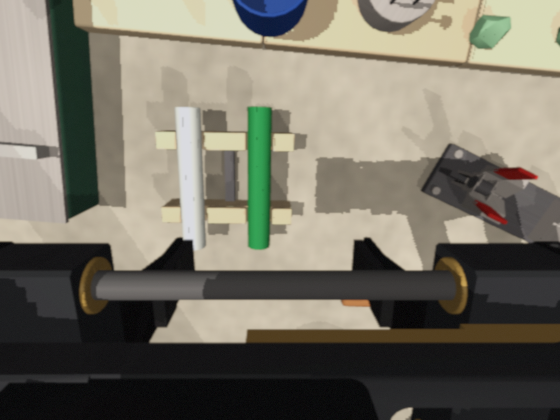

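Run:
```python
from h import *
w=cam("wrist");o=get_obs()
h=cv2.cvtColor(w["pixels"],cv2.COLOR_RGB2HSV);m=cv2.inRange(h,(45,120,40),(80,255,255));m[260:]=0
n,l,st,ce=cv2.connectedComponentsWithStats(m);i=1+np.argmax(st[1:,4]);print(st[i])
ys=range(115,236,5);xc=[np.nonzero(l[y]==i)[0] for y in ys];wd=[len(x) for x in xc];xc=[x.mean() for x in xc]
print(np.round(xc,1),wd)
f=np.polyfit(ys,xc,1);top=st[i,1]-.5;bot=st[i,1]+st[i,3]-.5
A,B=[plane(w,(np.polyval(f,y),y),.048) for y in(top,bot)]
print((A+B)/2,np.linalg.norm(A-B),np.degrees(np.arctan2(*(A-B)[1::-1])),o["position"])
c1=np.load("w1.npy",allow_pickle=True)[0]
print("two views",tri((c1,c1["ce"]),(w,proj(w,(A+B)/2))))
```

```text
[ 248  108   23  141 2987]
[259.  259.  259.  258.5 258.5 258.5 258.5 258.5 258.5 258.5 258.5 258.5
 258.5 259.  259.  259.  258.5 258.  258.5 258.  258.  258.  258.5 258.5
 258. ] [23, 23, 23, 22, 22, 22, 22, 22, 22, 22, 22, 22, 22, 21, 21, 21, 20, 21, 22, 21, 21, 21, 20, 20, 19]
[0.5298716  0.32194628 0.048     ] 0.16902631500559034 3.9280694279837878 [0.53222236 0.3050647  0.25883594]
two views (array([0.53221207, 0.32303399, 0.05649597]), [0.0014782968468215326, 0.0014782968468214216])
```

Call:
{"op": "arm_command", "data": {"plan": [[[0,0.7,-2],-0.2],[[0,0.7,-4],-0.2],[[0,0.7,-4.8],-0.2],[[0,0.7,-4.8],-0.2],[[0,0.7,-4.8],-0.2]], "fingers": 0.4}}

```text
time: 16.6
position: [0.5332, 0.3225, 0.1401]
tool_rot: [-0.023, 0.707, -0.707, 0.023]
ft_force: [-0.3, 0.3, 0.7]
grip_width: 0.0627
```

```bash
python3 r.py w_rod3
python3 - <<'E'
from h import *
w=cam("wrist");d=cam("side");st,ce,e=rod(d)
h=cv2.cvtColor(w["pixels"],cv2.COLOR_RGB2HSV);m=cv2.inRange(h,(45,120,40),(80,255,255));m[265:]=0
n,l,s2,_=cv2.connectedComponentsWithStats(m);i=1+np.argmax(s2[1:,4]);print(s2[i])
f=None
ys=[y for y in range(40,235,5) if (l[y]==i).sum()>10];xc=[np.nonzero(l[y]==i)[0].mean() for y in ys];f=np.polyfit(ys,xc,1);print(np.polyval(f,[100,200]))
A,B=[plane(w,(np.polyval(f,y),y),.048) for y in(100,200)];print(A,B,np.degrees(np.arctan2(*(A-B)[1::-1])))
top=s2[i,1];print("far end",plane(w,(np.polyval(f,top),top),.055))
print("y at x=.532",A[1]+(.532-A[0])*(B-A)[1]/(B-A)[0])
# height from widths: row apparent width 28mm
wd=np.mean([(l[y]==i).sum() for y in ys]);print("width",wd)
E
```

```text
16.65 [0.5341 0.323  0.1413] -86.27101215794082 [ 0.24340518 -0.65805875  1.25523171] 0.06189719615839796
[ 256  107   34  128 4071] [[256. 107.]
 [289. 107.]
 [289. 234.]
 [256. 234.]]
[ 257  108   34  157 4919]
[273.31769231 273.86384615]
[0.62022842 0.32812047 0.048     ] [0.54216693 0.32251587 0.048     ] 4.106630129485784
far end [0.61419568 0.32768473 0.055     ]
y at x=.532 0.32178591294752285
width 31.92
```

View pics/w_rod3.png

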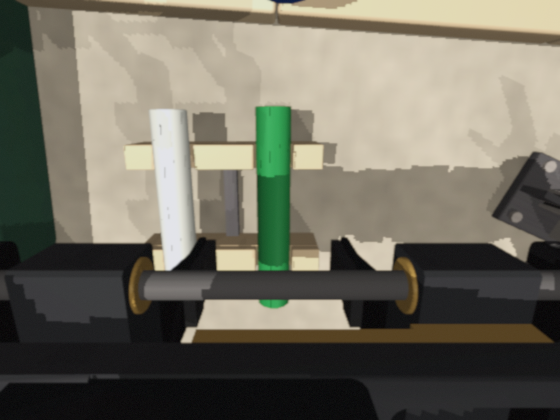

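Call:
{"op": "arm_command", "data": {"plan": [[[-0.06,-0.04,-2],0],[[-0.06,-0.04,-3.3],0],[[-0.06,-0.04,-4],0],[[-0.06,-0.04,-4.4],0],[[-0.06,-0.04,-4.45],0]]}}

```text
time: 17.25
position: [0.5315, 0.322, 0.0287]
tool_rot: [-0.023, 0.707, -0.707, 0.023]
ft_force: [-0.3, -0.1, 0.5]
grip_width: 0.0607
```

```bash
python3 r.py w_rod4;python3 - <<'E'
from h import *
d=cam("side");crop(d,150,140,270,240,6,"d_r4")
E
```

```text
17.3 [0.5319 0.3222 0.0294] -86.25978642172245 [0.08602394 0.37765058 0.0198036 ] 0.060713738288623524
[ 241   91   62  144 8484] [[241.  91.]
 [302.  91.]
 [302. 234.]
 [241. 234.]]
```

View pics/w_rod4.png

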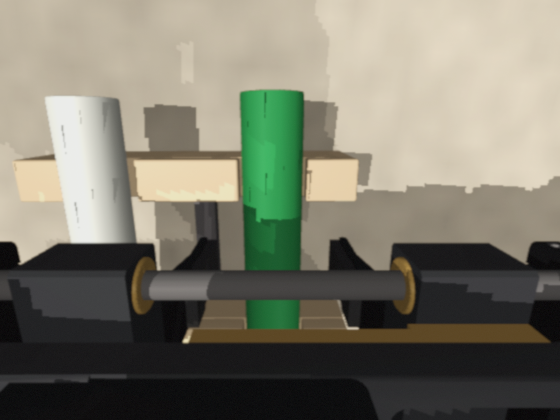

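View pics/d_r4.png

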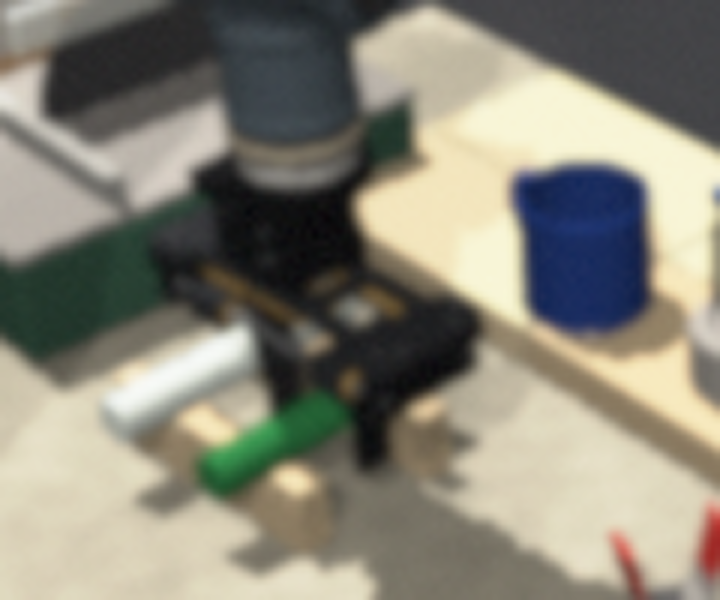

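Call:
{"op": "arm_command", "data": {"plan": [[[0,0,0],0],[[0,0,0],0],[[0,0,0],0],[[0,0,0],0],[[0,0,0],0]], "fingers": -0.6, "force": 30}}

```text
time: 17.85
position: [0.5312, 0.3219, 0.0288]
tool_rot: [-0.023, 0.707, -0.707, 0.023]
ft_force: [0.1, -0.1, -0.2]
grip_width: 0.0289
```

Call:
{"op": "arm_command", "data": {"plan": [[[0,0,0],0],[[0,0,0],0],[[0,0,0],0],[[0,0,0],0],[[0,0,0],0]]}}

```text
time: 18.35
position: [0.5312, 0.322, 0.0287]
tool_rot: [-0.023, 0.707, -0.707, 0.023]
ft_force: [-1.0, -0.3, 2.3]
grip_width: 0.0272
```

Run:
```python
from h import *
o=get_obs();print(o["time"],o["position"],o["ft_force"],o["moment"],o["grip_width"])
```

```text
18.35 [0.53116858 0.32196041 0.02872395] [-1.04602903 -0.28494844  2.26776051] [0.04901388 0.27348391 0.00804304] 0.027234395988346465
```

Call:
{"op": "arm_command", "data": {"plan": [[[0,0,0.5],0],[[0,0,1.5],0],[[0,0,3],0],[[0,0,4.6],0],[[0,0,5],0]]}}

```text
time: 18.85
position: [0.5337, 0.323, 0.1584]
tool_rot: [-0.02, 0.708, -0.706, 0.026]
ft_force: [0.9, 1.0, -0.7]
grip_width: 0.0271
```

```bash
python3 r.py w_rod5;python3 - <<'E'
from h import *
o=get_obs();print(o["ft_force"],o["moment"])
d=cam("side");crop(d,150,100,270,240,4.2,"d_r5")
E
```

```text
18.9 [0.5334 0.3228 0.158 ] -86.24978352868267 [-0.12485219 -0.26773236 -2.10297264] 0.027335740941243657
[ 242   89   62  146 8516] [[242.  89.]
 [303.  89.]
 [303. 234.]
 [242. 234.]]
[-0.12485219 -0.26773236 -2.10297264] [-0.09340686  0.11826428  0.01159601]
```

View pics/w_rod5.png

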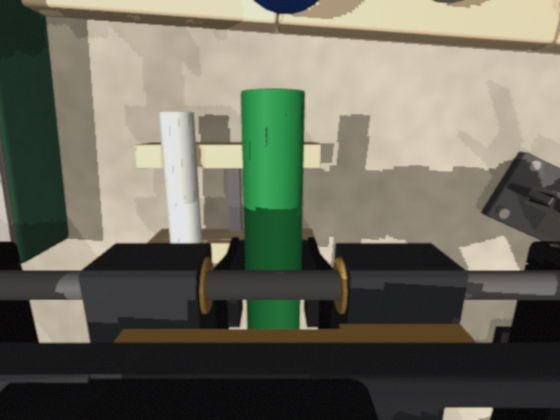

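View pics/d_r5.png

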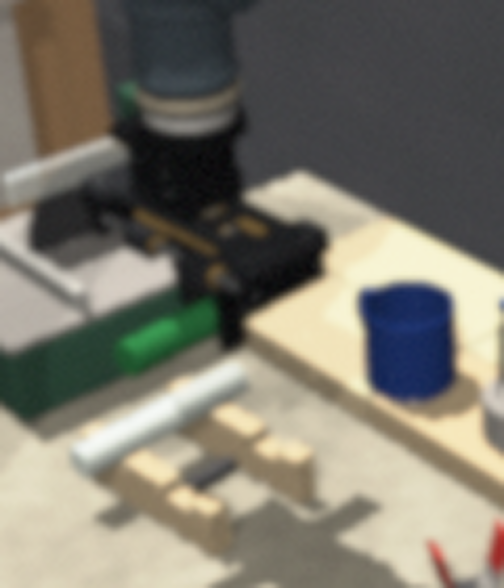

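Run:
```python
from h import *
from scipy.spatial.transform import Rotation as Ro
w=cam("wrist");o=get_obs();R=Ro.from_quat(o["tool_rot"]).as_matrix()
h=cv2.cvtColor(w["pixels"],cv2.COLOR_RGB2HSV);m=cv2.inRange(h,(45,120,40),(80,255,255))
c=[np.nonzero(m[:235,x])[0].min() for x in range(262,285)];print(c)
O,d=ray(w,(272.5,np.median(c)-.5));O=R.T@(O-o["position"]);d=R.T@d
for y in(-.0193,-.0333): print("end tool",(O+d*(y-O[1])/d[1]).round(4))
ys=list(range(100,235,5));L=[np.nonzero(m[y,200:340])[0]+200 for y in ys];xc=[x.mean() for x in L];f=np.polyfit(ys,xc,1);print(f,np.polyval(f,[90,230]),[len(x) for x in L])
P=[]
for y in(100,230):
    O,d=ray(w,(np.polyval(f,y),y));O=R.T@(O-o["position"]);d=R.T@d;P.append(O+d*(-.0193-O[1])/d[1])
print(P,"rod yaw in tool(deg)",np.degrees(np.arctan2((P[0]-P[1])[2],-(P[0]-P[1])[0])))
print(o["position"],np.degrees(np.arctan2(R[1,2],R[0,2])),o["ft_force"],o["time"])
```

```text
[np.int64(90), np.int64(90), np.int64(90), np.int64(89), np.int64(89), np.int64(89), np.int64(89), np.int64(89), np.int64(89), np.int64(89), np.int64(89), np.int64(89), np.int64(89), np.int64(89), np.int64(89), np.int64(89), np.int64(89), np.int64(89), np.int64(89), np.int64(89), np.int64(90), np.int64(90), np.int64(90)]
end tool [-0.0861 -0.0193 -0.0003]
end tool [-0.0848 -0.0333 -0.0003]
[1.77045177e-03 2.72115283e+02] [272.27462352 272.52248677] [62, 62, 61, 61, 60, 60, 60, 60, 61, 59, 58, 58, 58, 58, 59, 58, 58, 58, 58, 58, 58, 56, 56, 56, 56, 56, 56]
[array([-0.08143085, -0.0193    , -0.00039712]), array([-0.02222886, -0.0193    , -0.00028101])] rod yaw in tool(deg) -0.11236993038479014
[0.53065818 0.32168095 0.15350112] -86.26124995921553 [ 0.70136523 -0.77478767 -2.71625756] 19.0
```

Call:
{"op": "arm_command", "data": {"plan": [[[-0.4,-9,0.3],8],[[-0.4,-9,0.3],8],[[-0.4,-9,0.3],8],[[-0.4,-9,0.3],8],[[-0.4,-9,0.3],8]]}}

```text
time: 19.5
position: [0.5188, 0.0948, 0.1586]
tool_rot: [-0.267, 0.656, -0.655, 0.263]
ft_force: [0.5, -0.2, -2.0]
grip_width: 0.0271
```

Call:
{"op": "arm_command", "data": {"plan": [[[-0.3,-5.3,0],5.37],[[-0.3,-5.3,0],5.37],[[-0.3,-5.3,0],5.37],[[-0.3,-5.3,0],5.37],[[-0.3,-5.3,0],5.37]]}}

```text
time: 20.0
position: [0.5118, -0.0368, 0.1589]
tool_rot: [-0.409, 0.579, -0.576, 0.406]
ft_force: [-0.7, 0.7, -2.7]
grip_width: 0.0274
```

```bash
python3 r.py w_p1;python3 - <<'E'
from h import *
from scipy.spatial.transform import Rotation as Ro
o=get_obs();p=o["position"][:2]-[.5193,-.0192];R=Ro.from_quat(o["tool_rot"]).as_matrix()
print("cradle x,y",p@[.332,.943],p@[-.943,.332],o["position"],np.degrees(np.arctan2(R[1,2],R[0,2])))
E
```

```text
20.05 [ 0.5119 -0.0357  0.1591] -19.5879652846971 [ 1.17909526  0.53252882 -2.73270225] 0.027255959763452936
[ 241   89   64  146 8674] [[241.  89.]
 [304.  89.]
 [304. 234.]
 [241. 234.]]
cradle x,y -0.017999798867506963 0.0015178361139731235 [ 0.51188884 -0.03567857  0.15907845] -19.5879652846971
```

View pics/w_p1.png

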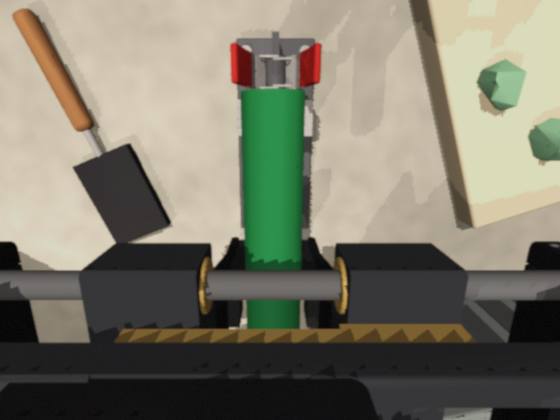

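Call:
{"op": "arm_command", "data": {"plan": [[[0.057,-0.02,-1.5],0.04],[[0.057,-0.02,-3],0.04],[[0.057,-0.02,-3.9],0.04],[[0.057,-0.02,-3.9],0.04],[[0.057,-0.02,-3.9],0.04]]}}

```text
time: 20.55
position: [0.5145, -0.035, 0.063]
tool_rot: [-0.41, 0.577, -0.576, 0.409]
ft_force: [0.0, 0.4, -1.7]
grip_width: 0.0271
```

```bash
cat > p.py <<'E'
from h import *
import sys
from scipy.spatial.transform import Rotation as Ro
for k in range(2): w=cam("wrist",sys.argv[1])
o=get_obs();p=o["position"][:2]-[.5193,-.0192];R=Ro.from_quat(o["tool_rot"]).as_matrix()
print(o["time"],"cradle x,y mm",(p@[.332,.943]*1e3).round(2),(p@[-.943,.332]*1e3).round(2),o["position"].round(4),np.degrees(np.arctan2(R[1,2],R[0,2])).round(2))
F=o["ft_force"];print("F cradle",(F[:2]@[.332,.943]).round(2),(F[:2]@[-.943,.332]).round(2),F[2].round(2),o["moment"].round(3),o["grip_width"].round(4))
E
python3 p.py w_p2;  python3 - <<'E'
from h import *
w=cam("wrist");crop(w,200,20,350,150,5,"p2")
E
```

```text
20.65 cradle x,y mm -16.69 -2.25 [ 0.5159 -0.0357  0.0645] -19.18Traceback (most recent call last):
  File "p.py", line 7, in <module>
    F=o["ft_force"];print("F cradle",(F[:2]@[.332,.943]).round(2),(F[:2]@[-.943,.332]).round(2),F[2].round(2),o["moment"].round(3),o["grip_width"].round(4))
                                                                                                                                   ^^^^^^^^^^^^^^^^^^^^^
AttributeError: 'float' object has no attribute 'round'
```

View pics/p2.png

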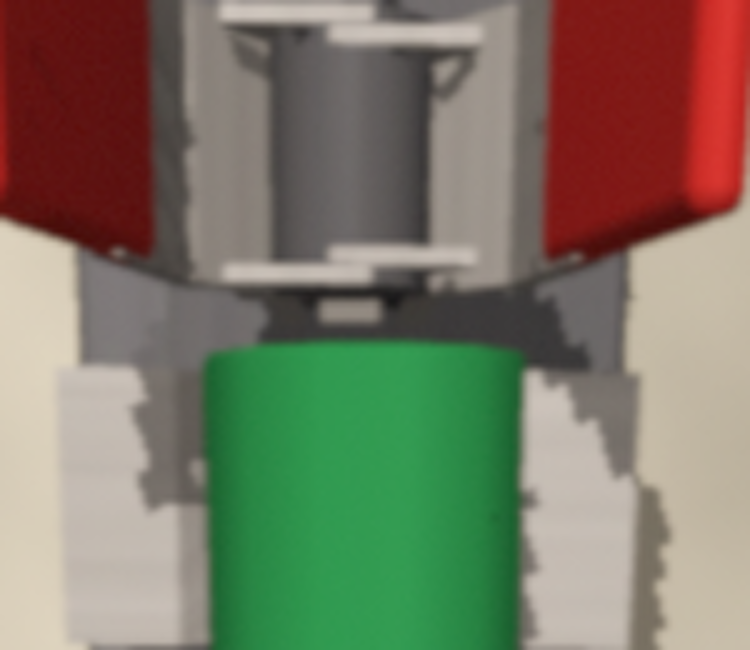

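```bash
sed -i 's/,o\["grip_width"\].round(4)/,o["grip_width"]/' p.py; python3 p.py w_p3
python3 - <<'E'
from h import *
w=cam("wrist");crop(w,240,60,300,110,12,"p3")
u=np.array([.332,.943]);o=np.array([.5193,-.0192])
for r in(80,84.4): print(r,((plane(w,(270,r),.04)[:2]-o)@u*1e3),((plane(w,(270,r),.054)[:2]-o)@u*1e3))
print(((plane(w,(240,20+373/5),.054)[:2]-o)@u*1e3))
p=w["pixels"];print(p[76:90,270])
E
```

```text
20.8 cradle x,y mm -17.09 -2.47 [ 0.516  -0.0361  0.0649] -19.2
F cradle 0.35 0.18 -2.27 [-0.094  0.063 -0.027] 0.027280137206521466
80 75.46880357075256 73.93015621847093
84.4 73.21268750270262 71.84322901686564
66.88663451492175
[[105  99  94]
 [ 48  45  43]
 [ 48  44  42]
 [ 92  87  81]
 [134 126 118]
 [145 137 128]
 [141 133 125]
 [115 109 102]
 [ 79  76  74]
 [ 62  60  59]
 [ 58  58  57]
 [ 56  73  58]
 [ 49 114  66]
 [ 49 146  78]]
```

View pics/p3.png

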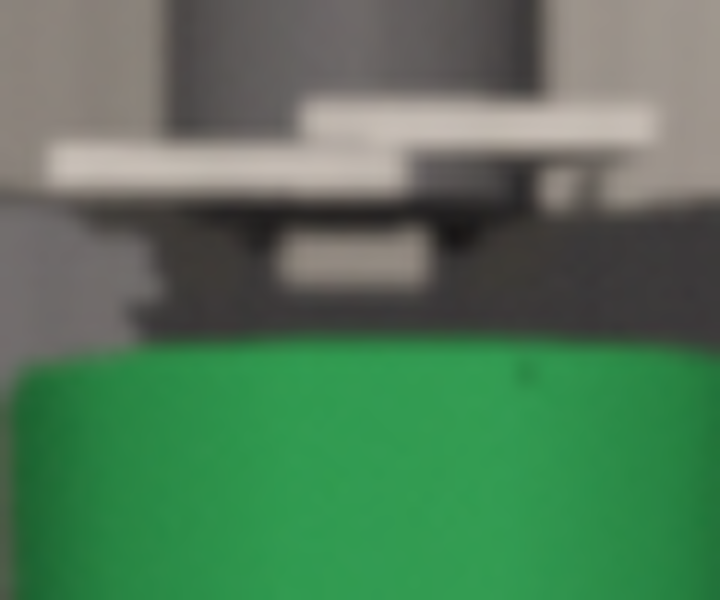

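Call:
{"op": "arm_command", "data": {"plan": [[[-0.07,0.025,0],-0.03],[[-0.07,0.025,-0.4],-0.03],[[-0.07,0.025,-0.7],-0.03],[[-0.07,0.025,-0.9],-0.03],[[-0.07,0.025,-0.9],-0.03]]}}

```text
time: 21.35
position: [0.5125, -0.0353, 0.0399]
tool_rot: [-0.409, 0.578, -0.576, 0.408]
ft_force: [-0.4, 0.4, -2.3]
grip_width: 0.027
```

```bash
python3 p.py w_p4; python3 p.py w_p4;python3 - <<'E'
from h import *
w=cam("wrist");crop(w,200,0,350,150,4,"p4")
E
```

```text
21.45 cradle x,y mm -17.4 0.44 [ 0.5131 -0.0355  0.0406] -19.36
F cradle -0.32 -0.82 -1.62 [-0.082  0.078  0.026] 0.027415916878813316
21.55 cradle x,y mm -17.36 0.12 [ 0.5134 -0.0355  0.0411] -19.37
F cradle -0.3 -0.04 -1.99 [-0.153  0.034  0.057] 0.0271162625879795
```

View pics/p4.png

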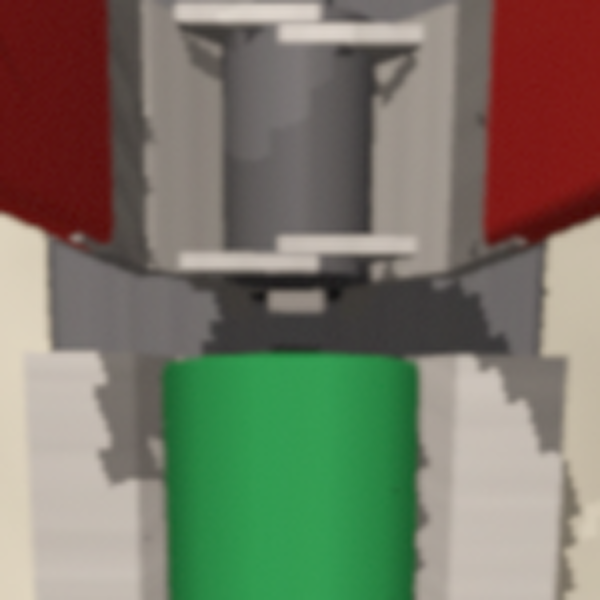

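Call:
{"op": "arm_command", "data": {"plan": [[[0.015,0.04,0],0],[[0.03,0.08,0],0],[[0.045,0.12,0],0],[[0.055,0.15,0],0],[[0.06,0.17,0],0]]}}

```text
time: 22.1
position: [0.5148, -0.0311, 0.0411]
tool_rot: [0.409, -0.577, 0.577, -0.409]
ft_force: [-0.3, -0.6, -2.3]
grip_width: 0.027
```

```bash
python3 p.py w_p5; python3 p.py w_p5;python3 - <<'E'
from h import *
w=cam("wrist");crop(w,200,0,350,150,4,"p5")
E
```

```text
22.2 cradle x,y mm -12.77 0.25 [ 0.5148 -0.0312  0.0411] -19.35
F cradle 0.18 0.67 -2.28 [-0.144  0.108  0.029] 0.0274267446522332
22.3 cradle x,y mm -12.81 0.3 [ 0.5148 -0.0312  0.0411] -19.36
F cradle -0.23 0.21 -2.66 [-0.06   0.055 -0.004] 0.027441913637625808
```

View pics/p5.png

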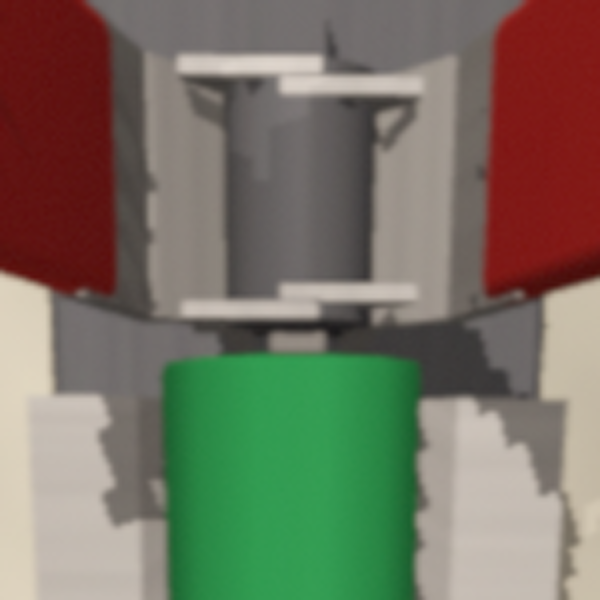

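Call:
{"op": "arm_command", "data": {"plan": [[[0.007,0.02,0],0],[[0.014,0.04,0],0],[[0.02,0.057,0],0],[[0.02,0.057,0],0]]}}

```text
time: 22.75
position: [0.5153, -0.0298, 0.0411]
tool_rot: [0.409, -0.577, 0.577, -0.409]
ft_force: [-0.1, -0.6, -2.5]
grip_width: 0.0274
```

```bash
python3 p.py w_p6
```

```text
22.85 cradle x,y mm -11.31 0.28 [ 0.5153 -0.0298  0.0411] -19.36
F cradle 0.09 0.6 -1.87 [-0.057  0.02   0.026] 0.02679575846816557
```

Call:
{"op": "arm_command", "data": {"plan": [[[0.005,0.013,0],0],[[0.009,0.025,0],0],[[0.013,0.038,0],0],[[0.013,0.038,0],0]]}}

```text
time: 23.25
position: [0.5156, -0.0288, 0.0411]
tool_rot: [-0.409, 0.577, -0.577, 0.409]
ft_force: [-0.8, -0.7, -2.5]
grip_width: 0.0271
```

```bash
python3 p.py w_p7;python3 - <<'E'
from h import *
w=cam("wrist");crop(w,200,0,350,150,4,"p7")
E
```

```text
23.35 cradle x,y mm -10.33 0.29 [ 0.5156 -0.0288  0.0411] -19.36
F cradle 0.75 -0.24 -2.65 [-0.112  0.117  0.026] 0.0274998659847994
```

View pics/p7.png

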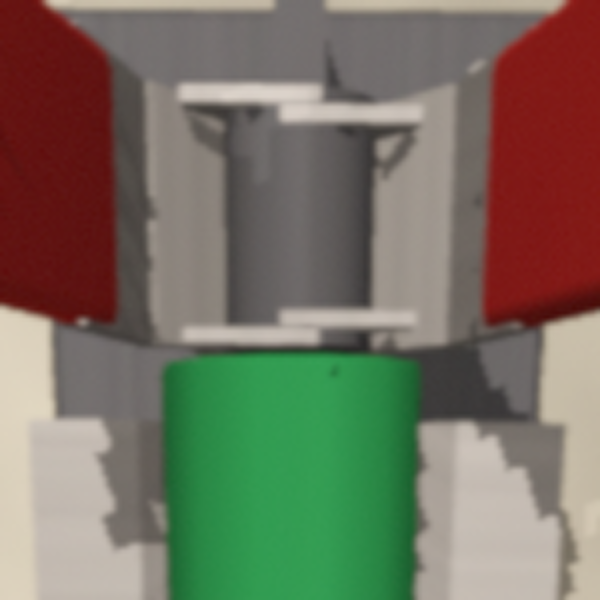

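Call:
{"op": "arm_command", "data": {"plan": [[[0.004,0.01,0],0],[[0.007,0.02,0],0],[[0.01,0.028,0],0],[[0.01,0.028,0],0]]}}

```text
time: 23.8
position: [0.5158, -0.0281, 0.0411]
tool_rot: [-0.409, 0.577, -0.577, 0.409]
ft_force: [0.0, 0.5, -1.7]
grip_width: 0.0273
```

```bash
python3 p.py w_p8
```

```text
23.9 cradle x,y mm -9.6 0.28 [ 0.5158 -0.0282  0.0411] -19.36
F cradle 1.44 -0.33 -1.99 [-0.089  0.118  0.007] 0.027266124910004828
```

Call:
{"op": "arm_command", "data": {"plan": [[[0.004,0.01,0],0],[[0.007,0.02,0],0],[[0.01,0.028,0],0],[[0.01,0.028,0],0]]}}

```text
time: 24.3
position: [0.5161, -0.0274, 0.0411]
tool_rot: [0.409, -0.577, 0.577, -0.409]
ft_force: [-0.2, -0.0, -1.8]
grip_width: 0.0273
```

```bash
python3 p.py w_p9;python3 - <<'E'
from h import *
w=cam("wrist");crop(w,200,0,350,150,4,"p9")
E
```

```text
24.4 cradle x,y mm -8.82 0.29 [ 0.5161 -0.0274  0.041 ] -19.36
F cradle -0.29 -0.1 -2.39 [-0.081  0.034  0.012] 0.027181624568578817
```

View pics/p9.png

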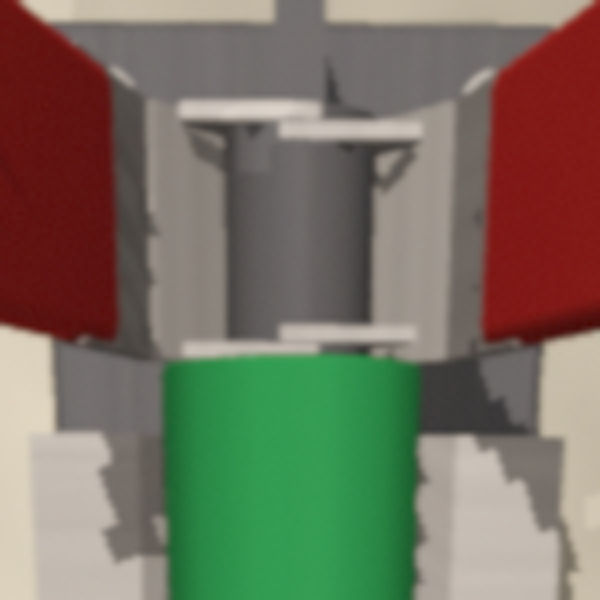

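Call:
{"op": "arm_command", "data": {"plan": [[[0.004,0.01,0],0],[[0.007,0.02,0],0],[[0.007,0.02,0],0]]}}

```text
time: 24.75
position: [0.5163, -0.027, 0.0411]
tool_rot: [0.409, -0.577, 0.577, -0.409]
ft_force: [-0.1, -0.5, -1.6]
grip_width: 0.0269
```

```bash
python3 p.py w_p10
```

```text
24.85 cradle x,y mm -8.38 0.27 [ 0.5163 -0.027   0.0411] -19.36
F cradle -0.71 -0.32 -2.91 [-0.236  0.089 -0.055] 0.027483347249923698
```

Call:
{"op": "arm_command", "data": {"plan": [[[0.004,0.01,0],0],[[0.007,0.02,0],0],[[0.007,0.02,0],0]]}}

```text
time: 25.15
position: [0.5163, -0.0267, 0.0411]
tool_rot: [0.409, -0.577, 0.577, -0.409]
ft_force: [-1.7, -3.6, -2.1]
grip_width: 0.0268
```

```bash
python3 p.py w_p11;python3 - <<'E'
from h import *
w=cam("wrist");crop(w,200,0,350,150,4,"p11")
E
```

```text
25.25 cradle x,y mm -8.03 0.35 [ 0.5163 -0.0267  0.0411] -19.36
F cradle -3.05 0.5 -2.18 [-0.462  0.274 -0.005] 0.027307450466955582
```

View pics/p11.png

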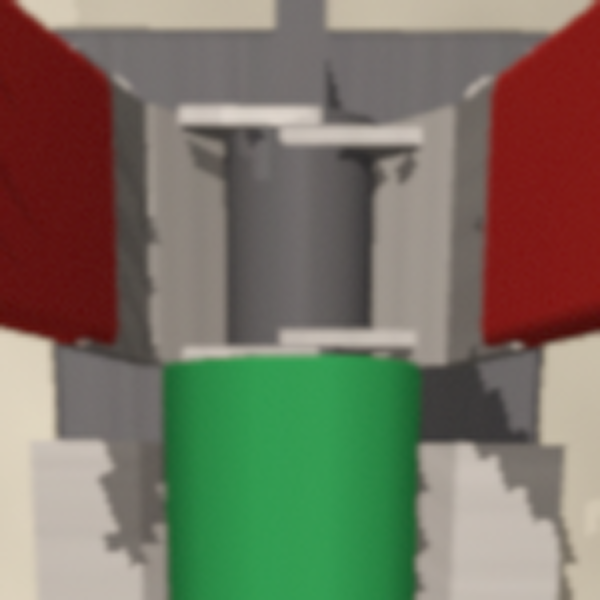

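Call:
{"op": "arm_command", "data": {"plan": [[[-0.002,-0.006,-0.03],0],[[-0.002,-0.006,-0.06],0],[[-0.002,-0.006,-0.09],0],[[-0.002,-0.006,-0.12],0],[[-0.002,-0.006,-0.14],0]]}}

```text
time: 25.8
position: [0.5165, -0.0267, 0.0377]
tool_rot: [0.409, -0.577, 0.577, -0.409]
ft_force: [-1.7, -3.4, 1.9]
grip_width: 0.0271
```

```bash
python3 p.py w_p12
```

```text
25.9 cradle x,y mm -7.99 0.24 [ 0.5164 -0.0267  0.0376] -19.38
F cradle -4.3 0.2 0.04 [-0.625  0.319 -0.051] 0.027116402223071847
```

Call:
{"op": "arm_command", "data": {"plan": [[[-0.005,-0.014,-0.02],0],[[-0.005,-0.014,-0.04],0],[[-0.005,-0.014,-0.06],0],[[-0.005,-0.014,-0.06],0]]}}

```text
time: 26.3
position: [0.5166, -0.0267, 0.0369]
tool_rot: [0.408, -0.577, 0.577, -0.409]
ft_force: [-1.8, -1.4, 6.7]
grip_width: 0.027
```

```bash
python3 p.py w_p13;python3 p.py w_p13
```

```text
26.4 cradle x,y mm -7.96 0.11 [ 0.5166 -0.0267  0.0369] -19.4
F cradle -1.18 0.68 7.37 [-0.265  0.405 -0.174] 0.027227118133587833
26.5 cradle x,y mm -7.95 0.05 [ 0.5166 -0.0267  0.0369] -19.4
F cradle -2.21 1.42 7.44 [-0.249  0.441 -0.206] 0.027073062132123984
```

Call:
{"op": "arm_command", "data": {"plan": [[[-0.008,0.003,-0.01],0],[[-0.008,0.003,-0.018],0],[[-0.008,0.003,-0.018],0],[[-0.008,0.003,-0.018],0]]}}

```text
time: 26.9
position: [0.5165, -0.0267, 0.0368]
tool_rot: [0.408, -0.577, 0.577, -0.409]
ft_force: [-2.9, -1.7, 9.4]
grip_width: 0.0272
```

```bash
python3 p.py w_f1;python3 p.py w_f1;python3 p.py w_f1;python3 - <<'E'
from h import *
w=cam("wrist");d=cam("side");s=cam("scene","s_f")
a=cv2.resize(w["pixels"][0:150,200:350,::-1],(400,400),interpolation=cv2.INTER_CUBIC)
b=cv2.resize(d["pixels"][190:310,220:320,::-1],(390,468),interpolation=cv2.INTER_CUBIC)
q=np.zeros((470,799,3),np.uint8);q[:400,:400]=a;q[:468,405:795]=b;cv2.imwrite("pics/f1.png",q)
E
```

```text
27.0 cradle x,y mm -7.96 0.08 [ 0.5166 -0.0267  0.0368] -19.39
F cradle -1.96 2.14 9.89 [-0.282  0.492 -0.187] 0.027405886691454044
27.1 cradle x,y mm -7.94 0.1 [ 0.5166 -0.0267  0.0368] -19.4
F cradle -2.38 2.94 9.7 [-0.31   0.491 -0.128] 0.027229561861774818
27.2 cradle x,y mm -7.95 0.13 [ 0.5165 -0.0267  0.0368] -19.4
F cradle -0.99 1.03 9.52 [-0.278  0.419 -0.192] 0.02732944129831486
```

View pics/f1.png

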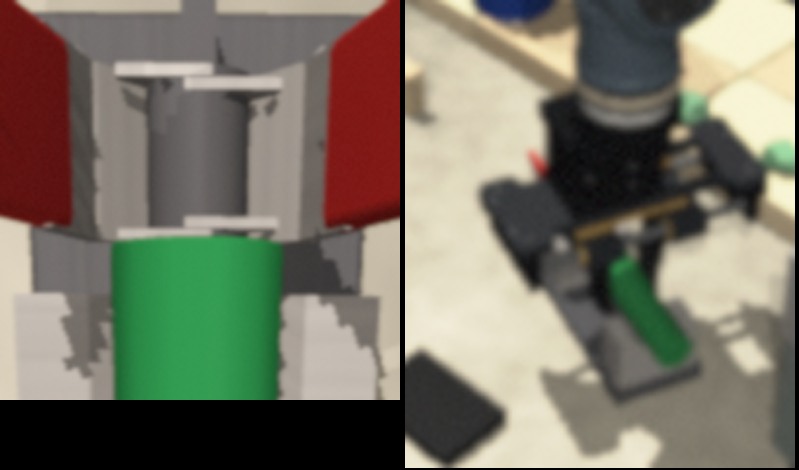

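View pics/s_f.png

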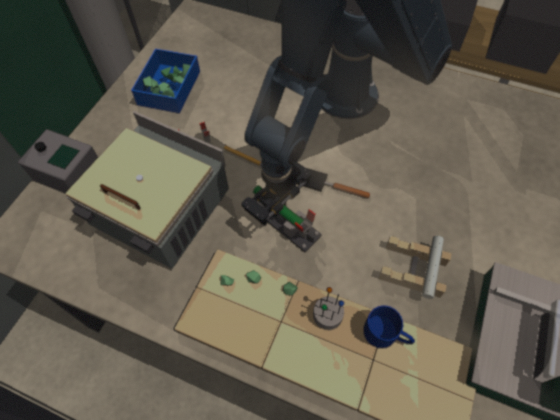

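Call:
{"op": "arm_command", "data": {"plan": [[[-0.01,0.004,0.004],0],[[-0.014,0.005,0.006],0],[[-0.014,0.005,0.006],0],[[-0.014,0.005,0.006],0]]}}

```text
time: 27.75
position: [0.5166, -0.0267, 0.0368]
tool_rot: [0.408, -0.577, 0.578, -0.409]
ft_force: [-1.5, -0.9, 8.2]
grip_width: 0.027
```

```bash
for i in 1 2 3 4 5; do python3 p.py w_f2; done
```

```text
27.85 cradle x,y mm -7.97 0.09 [ 0.5166 -0.0267  0.0368] -19.4
F cradle -1.69 0.61 8.44 [-0.334  0.341 -0.125] 0.02706648254256358
27.95 cradle x,y mm -7.97 0.1 [ 0.5166 -0.0267  0.0368] -19.4
F cradle -2.37 1.55 7.28 [-0.34   0.336 -0.159] 0.026900307968007846
28.05 cradle x,y mm -7.96 0.09 [ 0.5166 -0.0267  0.0368] -19.4
F cradle -0.56 1.65 8.48 [-0.293  0.341 -0.147] 0.0269059193787558
28.15 cradle x,y mm -7.96 0.11 [ 0.5166 -0.0267  0.0368] -19.4
F cradle -2.09 0.33 8.42 [-0.288  0.356 -0.159] 0.027398291417480274
28.25 cradle x,y mm -7.95 0.07 [ 0.5166 -0.0267  0.0368] -19.4
F cradle -1.24 0.98 8.31 [-0.312  0.353 -0.126] 0.026928612207476058
```

```bash
python3 -c "
from rig import hand_in,get_obs
print(hand_in());o=get_obs();print(o['time'],o['position'],o['ft_force'],o['grip_width'])"
```

```text
the job is handed in; nothing more can be done
None
the job is handed in; nothing more can be done
```

The job is handed in at about 28 s of the 72 s allowed, with the gripper still holding the green rod pressed in the vee. There was no verdict, so what follows rests on my own checks.

**Clamp:**
- I took the large clamp off the kiln rim and let it close step by step on the stop rail, following it down.
- It bottomed out with the pin about 14.5 mm above the rail edge.
- It sits square, within about 0.2 degrees.

**Green rod:**
- I lifted it from the rest and slid it along the vee until its end met the clamp at about 3 N. I then lowered it until the vee took the load, with its axis 56 mm above the bench, as the text gives.

**Last readings before handing in:**
- The arm pushed down with about 8.3 N (readings between 7.3 and 8.5 N). With the rod's weight of about 2.5 N, that puts roughly 10.8 N on the vee.
- About 1.6 N still held the rod end against the clamp, and the sideways force was about 1 N.

**Where checks disagreed:**
- **Clamp position on the band:** one view put the clamp about 2 mm off along the band. Measured against the vee blocks in the same picture, it was within about 0.5 mm, and I trusted that one.
- **Rod height in its rest:** two wrist views gave 56 mm, against the stated 48 mm. They were taken too close together to trust, so I used 48 mm, and the grasp fitted.
- **Rod end position:** the estimate from the pictures was 1–2 mm off, so I found the end by touch.
- **Not checked:** I did not check separately that both vee blocks carry load.

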